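# Pin a bracket and its spacer on the inclined inspection block

### The job

Mount the green bracket for inspection: set the aluminium spacer flat between the rails of the inclined block with its flange at the high end, lay the green bracket flat on it the same way round, and push the long pin with the orange handle through all the holes until its collar sits fully home on the bracket. Lower each part into place and let go of it there rather than dropping it, and leave the blue pin and everything else on the table where it is.

Things in the scene. Friction and masses are not known exactly. Their poses are not given: they have to be found in the camera images.
- angle_block: Fixed dark steel stand of the inclined block; footprint 180 x 110 mm. Its origin lies on the table below the hole of its inclined face; x points towards the high end. The upper end of the inclined face stands 145 mm above the table. Does not move.
- seat: Grey face of the stand, 148 x 92 x 14 mm, sloping 30 degrees. Origin: centre of its 17 mm through hole, on the upper surface, 90 mm above the table; x up the slope, y across, z out of the face along the hole's axis. Face from x = -40 to 108 mm; a ledge 16 mm high has its inner face at x = -27.5 mm; two rails 15 mm high (x = -27 to 60) leave y = -34 to 34 mm between them. Free below the hole.
- spacer: Bare aluminium L-shaped spacer, loose, 0.3 kg, plate 125 x 60 x 10 mm, flat on the table, flange up. Origin: centre of its underside; x towards the flange, z up. Flange 12 mm thick (x = 50.5 to 62.5 mm), 44 mm wide in y (centred), z = 10 to 55 mm. 15 mm through hole at x = -37.5 mm, y = 0. Home, its holed end is 2.5 mm from the ledge.
- spacer_hole (a point): Centre of the spacer's hole at the plate's underside.
- bracket: Green L-shaped bracket, loose, 0.2 kg, plate 70 x 60 x 10 mm, flat on the table, flange up. Origin: centre of its underside; x towards the flange, z up. Flange 12 mm thick (x = 23 to 35 mm), 44 mm wide in y (centred), z = 10 to 55 mm. 15 mm through hole at x = -10 mm, y = 0. On the spacer, 43 mm are free between the two flanges.
- bracket_hole (a point): Centre of the bracket's hole at the plate's underside.
- pin: Long pin with orange square handle, loose, 0.1 kg (handle light), upright in one of the rack's two holes. Origin: centre of the collar's underside, 68 mm above the table; z up the handle. Steel shank 12 mm in diameter, 60 mm long below the origin, its last 12 mm tapering to 4 mm; collar 28 mm in diameter, z = 0 to 6 mm; handle 18 x 18 mm (flats face x and y), z = 6 to 66 mm.
- short_pin: The wrong pin: same collar and handle in blue, shank only 28 mm. In the rack's other hole, 64 mm from the long pin. Leave it.
- rack: Fixed black pin rack block, 50 x 120 x 68 mm (x, y, height), origin at the centre of its underside; two 16 mm holes at y = 32 and -32 mm; the pins' collars rest on its top, 68 mm above the table.
- bolt_bin: Bystander: yellow open bin of bolts, 110 x 85 x 50 mm, origin under its centre.
- red_bottle: Bystander: small red bottle, 36 mm in diameter, 100 mm tall, origin under its centre.
- tape_measure: Bystander: yellow tape measure, 70 x 35 x 65 mm tall, origin under its centre.
- spray_can: Bystander: blue spray can, 60 mm in diameter, 160 mm tall, origin under its centre.
- gauge_roll: Bystander: steel gauge cylinder, 56 mm in diameter, 60 mm tall, origin under its centre.
- driver: Bystander: screwdriver lying on the table, 190 mm long, origin below its middle.
Mind the look-alikes: they are no part of the job. What is shaped like the bracket but pink is not meant.

How it is judged:
By the outcome, as a careful person would: the job done as asked, in the order asked, and still so for the second after the job is handed in, with the robot touching nothing.
It also fails if it takes over 72 s, if anything falls off the work surface, if the arm or the gripper's body presses on something with over 40 N, if the wrist force passes 120 N, or if a joint passes its speed limit or range.

### The arm

A 7-joint arm with a two-finger parallel gripper is mounted at the origin on the work surface. World frame = base frame: x ahead of the robot, y to its left, z up, the work surface at z = 0. Lengths are in m, angles in rad, forces in N, time in s.
With the tool pointing down it reaches from about 0.4 to 0.9 m from the base axis. Payload 5.5 kg.
Tool frame: the origin (TCP) lies on the centre line of the jaws, within the pads' length; the fingertips stand 11 mm ahead of it and the grasp point (between the pads) lies 8 mm behind it; z points along the fingers, y is the line along which they close (so a half turn about z gives the same grasp; the last joint's range is limited). The gripper opens to 85 mm and grips with 20 to 120 N. Pads are 22 mm wide; open, the fingers measure 114 mm over their backs; the gripper's body (76 mm by 85 mm) begins 54 mm behind the grasp point. The pads swing forward as they close: fully open they stand 13 mm farther back than shut.
Start: joints at [-0.989, 0.501, -0.427, 1.55, 0.221, 1.138, -0.21], TCP at [0.204, 0.617, 0.242] pointing down, gripper open.
Joint ranges: [-2.88, 2.88], [-0.31, 2.03], [-1.54, 1.56], [0.2, 2.42], [-1.41, 4.55], [0.19, 2.02], [-2.57, 2.57]. Speed limits (rad/s): [2.57, 2.57, 3.14, 3.14, 3.14, 3.14, 3.14].

### API

Orientations are given as a unit quaternion [x, y, z, w].
In Python, from plant import * gives the robot as it stands.
- The arm moves only by the tool apply_moves, never from a script. Its argument "plan" is a list of rows, each a list of 6 numbers: the shift along the tool's x, y, z in m, then the turn, a rotation vector about the tool's x, y, z in degrees. A call has 1 to 5 rows; each row is the pose to reach, as a shift and turn from the pose commanded when the call began, along the tool's axes at that moment; what a row does not reach only later rows make up. A row lasts 1/10 s, in which the tool goes at most 50 mm and 8.59 degrees, less where a joint would pass 70% of its speed; a pose out of reach is approached as far as the arm can. A call with a gripper value outside its range is refused whole. "jaw" is the closure in counts, from 0 (fully open) to 255 (shut), set as the call begins (left out, the last holds). The fingers move at their own pace and stop on an object; "squeeze" is the grip in N (left out, the last holds). Time passes only in rows, so rows that repeat a pose let the fingers close. It gives the time, the measured TCP pose, the force, the opening and the grip force at its end, in the units of the state.
- sense(): the state, without advancing time (a new reading comes with each control period).
- read_camera(name): name is "side" or "top"; returns the picture (480x640x3 uint8, blue, green, red); there is no depth.
- camera_params(name): a dict with "fx", "fy", "cx", "cy" (pixels), "k1" (the pictures are not rectified: a ray, as slopes to the right and down, at radius r is drawn at 1 + k1 r^2 times it, then the intrinsics apply), "rvec" (rotation vector, rad) and "tvec" (3), from world to camera coordinates, as OpenCV has them. Camera axes: x right, y down, z forward; pixel columns grow to the right and rows downward; lengths in m; the calibration is good to about 2 mm. A picture is of the moment at which its call begins. camera_params takes no time and is no camera call.
- close_job(): hands the job in; it is judged then, once.
The state is a dict: "time": time; "joints": joint angles; "joint_velocities": joint speeds; "tau": joint torques, N m; "eef_pos": TCP position; "ee_rot": TCP orientation; "wrist_force": force on the tool from outside, world axes, zero at the start; "moment": the same for the moment, N m; "finger_gap": finger opening in m; "grasp_force": force on a finger pad.
Only numpy, scipy, OpenCV 4.12 (cv2) and the standard library are available. Lean on these libraries where they do the work, as an engineer would, in place of code of your own. Each camera call takes 0.05 s, during which the arm holds its last target. There are 200 camera calls.

## Working session

There is one attempt and no reset: what is moved stays moved. The work goes in short steps, Python scripts to look and compute and a tool call to move; the robot and the scene stay as the last step left them, time stands still between calls to the robot, and variables do not carry over. Pictures are saved under pics/ and viewed, at most 10 in all, crops included, and the job is handed in when it is done.

Besides the shell and the picture viewer there is one more tool, called after "Request:" as name(argument=value, ...) on one line, values as JSON. apply_moves: Moves the arm, as the interface text tells. Its arguments: {"type":"object","properties":{"plan":{"type":"array","items":{"type":"array","items":{"type":"number"}}},"jaw":{"type":"number"},"squeeze":{"type":"number"}},"required":["plan"]}

```bash
ls; mkdir -p pics; python3 - <<'E'
from plant import *
import cv2
for n in("side","top"):
    cv2.imwrite(f"pics/{n}0.png",read_camera(n)); print(n,camera_params(n))
s=sense(); print({k:s[k] for k in("time","joints","eef_pos","ee_rot","wrist_force","finger_gap")})
E
```

```text
pics
side {'fx': 573.1907740772247, 'fy': 573.1907740772247, 'cx': 320.17480569160057, 'cy': 231.5815098702435, 'k1': 0.01676951625120905, 'rvec': array([ 2.23188406, -0.64066129,  0.26427105]), 'tvec': array([-0.47010252,  0.25663757,  1.0609991 ])}
top {'fx': 491.61679661004814, 'fy': 491.61679661004814, 'cx': 317.2654203566284, 'cy': 233.0418740576324, 'k1': -0.08316901563494103, 'rvec': array([ 2.2150293 , -2.16271097,  0.07631863]), 'tvec': array([-0.05448518,  0.57556279,  1.15545288])}
{'time': 0.1, 'joints': array([-0.98881472,  0.50177281, -0.42681643,  1.55134034,  0.22080289,
        1.13830539, -0.21027431]), 'eef_pos': array([0.20355955, 0.61666485, 0.24135423]), 'ee_rot': array([ 1.58676195e-01,  9.87330280e-01, -8.68231827e-04, -1.73521798e-04]), 'wrist_force': array([-0.08698352,  0.15615156, -0.23535782]), 'finger_gap': 0.08532083236466409}
```

View pics/side0.png

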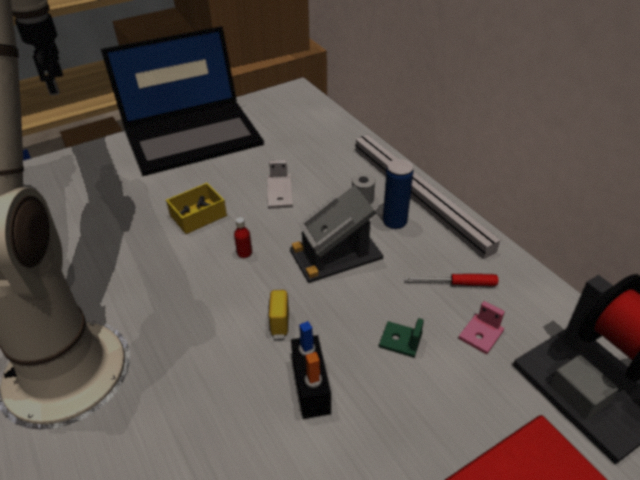

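View pics/top0.png

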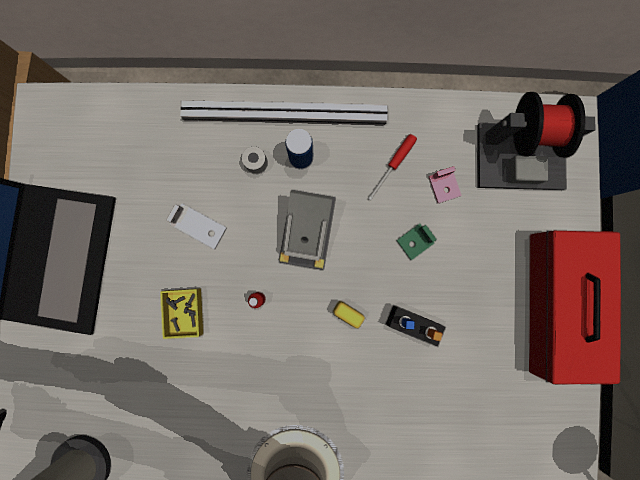

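The pictures show the spacer at top ≈(197,226), the seat ≈(306,230), the green bracket ≈(416,241), and the rack with the orange pin ≈(433,334). In the side picture they are at ≈(279,185), (338,225), (402,338) and (312,375). Next I'll enlarge these.

```bash
cat > mos.py <<'E'
import cv2,numpy as np
def mosaic(img,tiles,out,s=4,w=100,h=75):
    T=[]
    for (u,v) in tiles:
        t=cv2.resize(img[v:v+h,u:u+w],None,fx=s,fy=s,interpolation=cv2.INTER_CUBIC)
        t=cv2.convertScaleAbs(t,alpha=1.3,beta=15)
        for k in range(0,w,10):
            cv2.line(t,(k*s,0),(k*s,6 if k%50 else 14),(0,0,255),1)
            if k%20==0: cv2.putText(t,str(u+k),(k*s,22),0,.35,(0,0,255),1)
        for k in range(0,h,10):
            cv2.line(t,(0,k*s),(6,k*s),(0,0,255),1)
            if k%20==0 and k: cv2.putText(t,str(v+k),(8,k*s+4),0,.35,(0,0,255),1)
        T.append(t)
    cv2.imwrite(out,np.vstack([np.hstack(T[:2]),np.hstack(T[2:])]))
E
python3 - <<'E'
import cv2; from mos import *
mosaic(cv2.imread("pics/top0.png"),[(150,190),(255,200),(370,205),(370,290)],"pics/t1.png")
mosaic(cv2.imread("pics/side0.png"),[(235,150),(285,190),(350,290),(265,310)],"pics/s1.png")
E
```

```text
(no output)
```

View pics/t1.png

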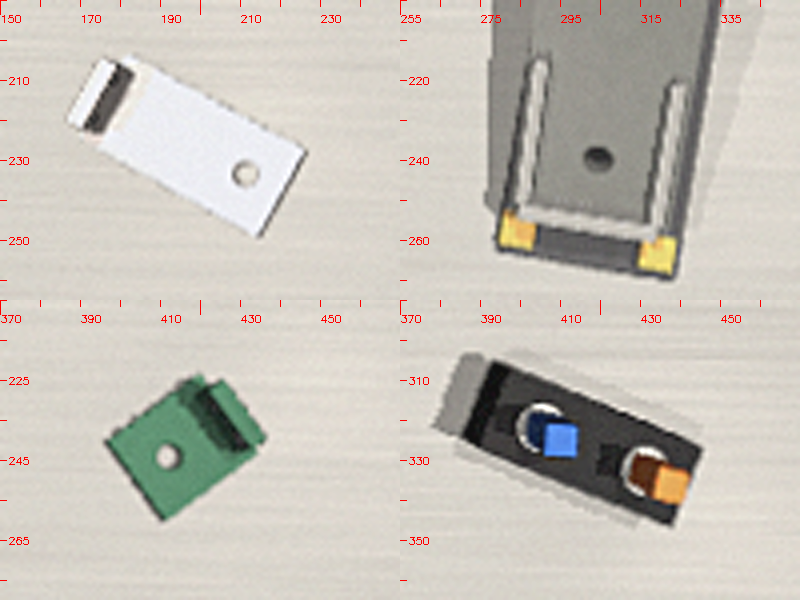

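View pics/s1.png

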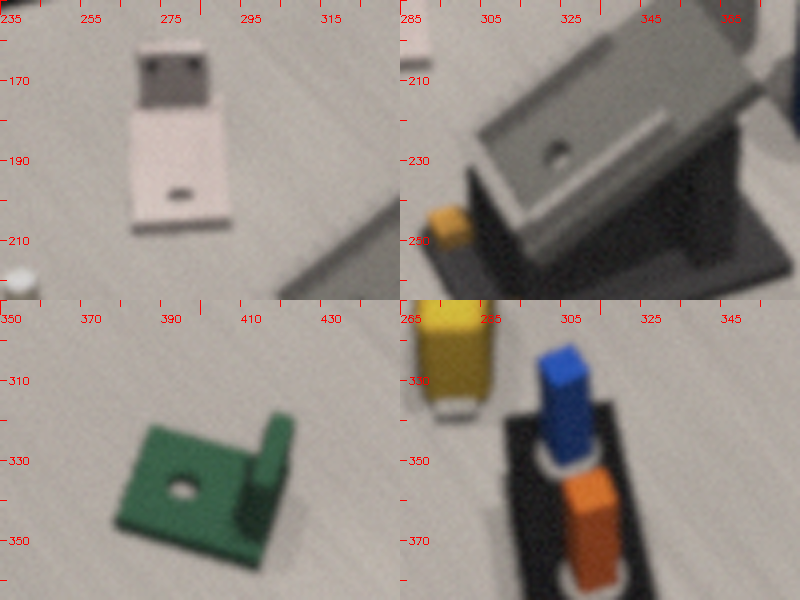

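The crops show the corners and holes clearly. I'll fit x, y and yaw for each part from points read in both views.

```bash
cat > fit.py <<'E'
import numpy as np,cv2
from scipy.optimize import least_squares
from scipy.spatial.transform import Rotation as R
from plant import camera_params
CP={n:camera_params(n) for n in("top","side")}
def proj(n,P):
    c=CP[n]; X=R.from_rotvec(c["rvec"]).apply(np.atleast_2d(P))+c["tvec"]
    s=X[:,:2]/X[:,2:]; s=s*(1+c["k1"]*(s**2).sum(1,keepdims=True))
    return s*[c["fx"],c["fy"]]+[c["cx"],c["cy"]]
def pose(p,z=0,tilt=0):
    r=R.from_euler("z",p[2])*R.from_euler("y",-tilt)
    return r,np.array([p[0],p[1],z])
def fit(obs,p0,z=0,tilt=0):   # obs: (cam, model point, pixel)
    def f(p):
        r,t=pose(p,z,tilt)
        return np.concatenate([(proj(c,r.apply(m)+t)[0]-px) for c,m,px in obs])
    best=None
    for y in np.arange(0,6.28,.7):
        s=least_squares(f,[p0[0],p0[1],y],loss="soft_l1")
        if best is None or s.cost<best.cost: best=s
    return best.x,f(best.x).reshape(-1,2)
def tile(o,off,pts): return [((p[0]-off[0])/4-.375+o[0],(p[1]-off[1])/4-.375+o[1]) for p in pts]
E
cat > m1.py <<'E'
from fit import *
mm=lambda *a:np.array(a)/1000
def O(c,o,off,ms,ps): return [(c,mm(*m),np.array(p)) for m,p in zip(ms,tile(o,off,ps))]
sp=O("top",(150,190),(0,0),[(-62.5,-30,10),(-62.5,30,10),(-37.5,0,10)],[(260,236),(306,151),(246,174)])
a=O("side",(235,150),(0,0),[(-62.5,-30,10),(-62.5,30,10),(-37.5,0,10),(50.5,-22,55),(50.5,22,55)],[(132,226),(231,218),(180,194),(140,54),(208,52)])
b=O("top",(150,190),(0,0),[(62.5,-22,55),(62.5,22,55)],[(68,120),(104,58)])
a2=[]
# order of y sides is decided by best fit
best=None
import itertools
def swap(L): return [(c,m*[1,-1,1],p) for c,m,p in L]
for n,groups,p0,z,t in [
 ("spacer",[sp+b,a],(.6,.2),0,0),
 ("seat",[O("top",(255,200),(400,0),[(0,0,0)],[(598,159)])+[("top",mm(108,46,0),np.array((292,190.5))),("top",mm(108,-46,0),np.array((335.5,197.)))]
     +O("top",(255,200),(400,0),[(60,34,15),(60,-34,15)],[(550,60),(668,84)]),
   O("side",(285,190),(400,0),[(0,0,0)],[(557,153)])+[("side",mm(108,46,0),np.array((352,190.))),("side",mm(108,-46,0),np.array((375.8,212.5)))]],(.6,0),.09,np.pi/6),
 ("bracket",[O("top",(370,205),(0,300),[(-10,0,10),(-35,30,10),(-35,-30,10),(35,22,55),(35,-22,55)],[(169,457),(105,440),(162,521),(222,380),(267,438)]),
   O("side",(350,290),(0,300),[(-10,0,10),(-35,30,10),(-35,-30,10)],[(184,487),(152,427),(116,518)])],(.55,-.3),0,0),
 ("pin",[O("top",(370,290),(400,300),[(9,9,66),(9,-9,66),(-9,-9,66),(-9,9,66)],[(656,468),(684,463),(690,497),(662,503)]),
   O("side",(265,310),(400,300),[(9,9,66),(9,-9,66),(-9,-9,66),(-9,9,66)],[(564,481),(605,469),(618,500),(575,511)])],(.3,-.3),.068,0),
 ("blue",[O("top",(370,290),(400,300),[(9,9,66),(9,-9,66),(-9,-9,66),(-9,9,66)],[(545,426),(574,422),(579,454),(549,458)]),
   O("side",(265,310),(400,300),[(0,0,66)],[(564,364)])],(.3,-.3),.068,0)]:
    res=[]
    for k in itertools.product([0,1],repeat=2):
        obs=sum([swap(g) if s else g for g,s in zip(groups,k)],[])
        x,r=fit(obs,p0,z,t); res.append((np.abs(r).sum(),k,x,r))
    res.sort(key=lambda q:q[0]); e,k,x,r=res[0]
    print(n,k,np.round(x[:2],4),"yaw",round(np.degrees(x[2])%360,2),"next",round(res[1][0],1)); print(np.round(r,1).tolist())
E
python3 m1.py
```

```text
spacer (1, 1) [0.5876 0.2491] yaw 62.6 next 95.0
[[-0.7, 0.6], [-0.1, 0.1], [-0.1, 0.3], [-1.1, 0.2], [-0.9, -0.7], [0.4, 0.4], [0.5, 0.9], [0.6, 1.2], [-0.1, 0.8], [0.4, 0.3]]
seat (0, 0) [ 0.5577 -0.0111] yaw 349.38 next 100.0
[[-0.1, -0.3], [-0.4, 0.2], [-2.0, 2.6], [0.3, 0.0], [1.6, 0.5], [0.6, 1.1], [5.2, -4.1], [-0.3, -0.9]]
bracket (0, 0) [ 0.5625 -0.2767] yaw 306.63 next 66.8
[[-0.4, 0.0], [-0.0, 0.1], [0.2, 0.2], [0.1, -0.4], [-0.1, 0.4], [0.2, -0.1], [0.1, -0.3], [-0.1, 0.3]]
pin (0, 0) [ 0.3542 -0.302 ] yaw 68.09 next 40.8
[[-2.3, 6.4], [-6.1, -0.1], [0.0, -5.3], [3.8, 0.9], [0.5, -1.4], [1.3, -0.0], [-0.0, 1.5], [-0.5, 0.4]]
blue (0, 0) [ 0.3771 -0.2434] yaw 8.93 next 3.8
[[-0.8, -0.1], [0.2, -0.2], [0.1, 0.1], [-0.7, 0.3], [0.5, 0.8]]
```

```bash
cat > m2.py <<'E'
from fit import *
from mos import mosaic
exec(open("m1.py").read().split("# order")[0].split("sp=")[0])
sq=[(9,9,66),(9,-9,66),(-9,-9,66),(-9,9,66)]
for k in range(4):
    x,r=fit(O("top",(370,290),(400,300),sq,[(656,468),(684,463),(690,497),(662,503)])+O("side",(265,310),(400,300),sq[k:]+sq[:k],[(564,481),(605,469),(618,500),(575,511)]),(.35,-.3),.068)
    if np.abs(r).max()<3: print("pin",np.round(x[:2],4),np.degrees(x[2])%90,np.round(r,1).tolist())
T={n:cv2.imread(f"pics/{n}0.png") for n in("top","side")}
def seatobs():
    return O("top",(255,200),(400,0),[(0,0,0),(60,34,15),(60,-34,15)],[(598,159),(550,60),(668,84)])+O("side",(285,190),(400,0),[(0,0,0)],[(557,153)])+[("side",mm(108,-46,0),np.array((375.8,212.5))),("top",mm(108,46,0),np.array((292,190.5)))]
x,r=fit(seatobs(),(.56,0),.09,np.pi/6); print("seat",np.round(x,4),np.degrees(x[2]),np.round(r,1).tolist())
big={}
S=5
for c,(u,v,w,h) in {"top":(265,180,80,100),"side":(285,180,110,100)}.items():
    im=cv2.convertScaleAbs(cv2.resize(T[c][v:v+h,u:u+w],None,fx=S,fy=S,interpolation=cv2.INTER_CUBIC),alpha=1.4,beta=20)
    rr,t=pose(x,.09,np.pi/6)
    def line(P,col):
        q=(proj(c,rr.apply(mm(*P) if np.ndim(P)==1 else np.array(P)/1000.)+t)-[u,v]+.5)*S-.5
        cv2.polylines(im,[np.int32(np.round(q))],False,col,1)
    line([(-40,46,0),(108,46,0),(108,-46,0),(-40,-46,0)],(0,255,0))
    line([(-27,34,15),(60,34,15)],(0,0,255)); line([(-27,-34,15),(60,-34,15)],(0,0,255)); line([(-27.5,34,16),(-27.5,-34,16)],(255,0,0))
    a=np.linspace(0,6.28,30); line(np.c_[8.5*np.cos(a),8.5*np.sin(a),0*a],(0,255,255))
    big[c]=im
cv2.imwrite("pics/seat1.png",np.hstack([cv2.copyMakeBorder(b,0,500-b.shape[0],0,0,0) for b in big.values()])[:, :800])
E
python3 m2.py
```

```text
pin [ 0.3543 -0.3026] 85.28587907123051 [[-0.3, -0.5], [0.9, 1.6], [-1.4, 1.5], [-2.7, -0.8], [-0.3, 0.6], [-0.5, -0.7], [1.3, -0.1], [1.9, 1.6]]
seat [ 0.558  -0.0099  6.083 ] 348.5327167488318 [[-0.7, -0.4], [0.1, -0.3], [1.3, 0.7], [0.4, 0.7], [-0.6, -0.7], [-0.3, -0.0]]
```

View pics/seat1.png

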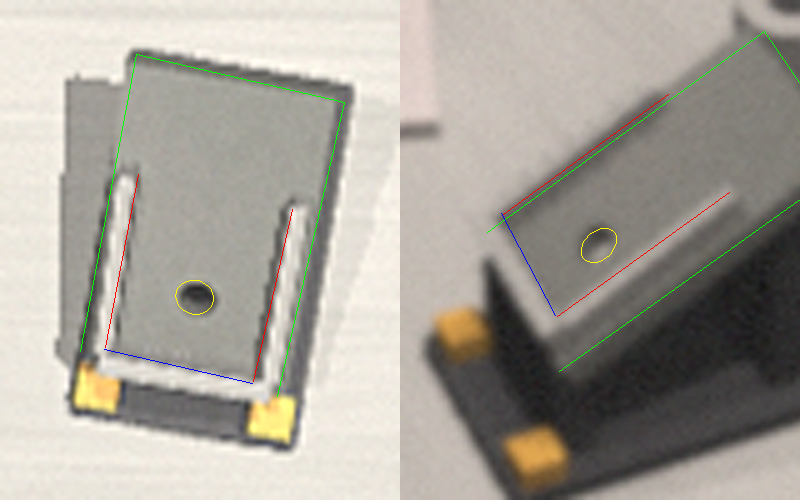

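The overlay shows the hole fits, but the block's yaw is about 3° off: the real ledge slopes ≈9–10° in the top picture, the model 13°. I'll get the yaw from detected line segments.

```bash
python3 - <<'E'
import cv2,numpy as np
from fit import *
im=cv2.imread("pics/top0.png"); 
def lsd(c,u,v,w,h,minl):
    g=cv2.cvtColor(cv2.imread(f"pics/{c}0.png"),cv2.COLOR_BGR2GRAY)[v:v+h,u:u+w]
    g=cv2.resize(g,None,fx=4,fy=4,interpolation=cv2.INTER_CUBIC)
    L=cv2.createLineSegmentDetector().detect(g)[0][:,0]
    for l in L:
        p=(l+.5)/4-.5+[u,v,u,v]; n=np.hypot(*(p[2:]-p[:2]))
        if n>minl: print(c,np.round(p,1).tolist(),round(np.degrees(np.arctan2(p[3]-p[1],p[2]-p[0]))%180,1))
lsd("top",265,180,80,100,14); lsd("side",285,180,110,100,14)
# predicted image angles for seat at two yaws
for y in(-12,-10,-8):
    r,t=pose([.558,-.011,np.radians(y)],.09,np.pi/6)
    for c in("top","side"):
        q=proj(c,r.apply(np.array([(-27,34,15),(60,34,15),(-27,-34,15),(60,-34,15),(-27.5,34,16),(-27.5,-34,16),(108,46,0),(108,-46,0),(-27,34,0),(60,34,0),(-27,-34,0),(60,-34,0),(0,0,0)])/1e3)+t)
        print(y,c,np.round(q,1).tolist())
        print([round(np.degrees(np.arctan2(*(q[i+1]-q[i])[::-1]))%180,1) for i in range(0,12,2)])
hsv=cv2.cvtColor(im,cv2.COLOR_BGR2HSV)
for n,lo,hi in(("orange",(8,150,170),(18,255,255)),("blue",(100,120,170),(125,255,255))):
    m=np.zeros((480,640),np.uint8); m[300:350,390:450]=cv2.inRange(hsv,lo,hi)[300:350,390:450]
    p=np.argwhere(m)[:,::-1]; print(n,len(p),cv2.minAreaRect(p.astype(np.float32)),p.mean(0))
c=cv2.imread("pics/side0.png"); hs=cv2.cvtColor(c,cv2.COLOR_BGR2HSV)
E
```

```text
top [322.6, 221.1, 316.8, 255.6] 99.5
top [318.7, 269.4, 278.6, 262.6] 9.7
top [335.4, 197.2, 323.6, 269.1] 99.3
top [291.3, 189.0, 334.7, 196.4] 9.7
top [288.0, 214.4, 284.8, 237.5] 97.9
top [288.1, 255.2, 314.6, 259.7] 9.6
top [280.0, 250.1, 283.7, 227.9] 99.4
top [277.5, 213.8, 277.4, 195.1] 89.9
top [276.4, 246.7, 276.4, 214.2] 89.9
top [329.1, 216.0, 331.9, 199.5] 99.7
side [382.6, 214.4, 385.2, 179.7] 94.4
side [305.7, 279.4, 289.1, 250.4] 60.3
side [382.4, 258.4, 318.2, 279.4] 161.9
side [302.8, 231.2, 312.6, 247.9] 59.5
side [369.9, 221.6, 369.0, 236.7] 93.7
side [368.9, 236.2, 382.9, 254.9] 53.2
side [374.7, 183.2, 373.3, 201.7] 94.4
side [303.9, 222.6, 335.5, 197.8] 141.9
side [318.2, 244.9, 350.7, 219.7] 142.2
-12 top [[286.0, 248.8], [293.0, 214.3], [315.5, 255.9], [323.6, 221.5], [285.9, 249.2], [315.4, 256.3], [292.7, 190.3], [334.4, 200.2], [287.1, 245.8], [294.1, 211.6], [316.3, 252.8], [324.3, 218.7], [303.9, 238.9]]
[np.float64(101.4), np.float64(103.2), np.float64(13.4), np.float64(13.3), np.float64(101.5), np.float64(103.2)]
-12 side [[305.5, 222.5], [338.7, 198.7
[... 1109 characters left out ...]
, 212.3], [317.2, 251.9], [322.9, 217.3], [303.9, 238.9]]
[np.float64(97.5), np.float64(99.3), np.float64(9.4), np.float64(9.3), np.float64(97.6), np.float64(99.3)]
-8 side [[304.8, 223.4], [337.0, 198.1], [317.6, 243.3], [351.1, 217.2], [304.4, 223.3], [317.1, 243.2], [355.5, 184.9], [375.6, 210.1], [308.3, 226.9], [340.2, 202.0], [321.0, 246.9], [354.3, 221.0], [324.6, 228.9]]
[np.float64(141.9), np.float64(142.1), np.float64(57.5), np.float64(51.4), np.float64(142.0), np.float64(142.2)]
orange 17 ((436.97064208984375, 335.61767578125), (6.063390731811523, 6.5484619140625), 14.03624439239502) [436.88235294 335.52941176]
blue 42 ((410.0, 324.5), (7.0, 6.0), 90.0) [410.04761905 324.95238095]
```

The seat sits at (0.558, -0.011) with yaw -8.2°; the rail and hole residuals are under 1 px. Now the pin's yaw, and a helper that turns waypoints into tool-frame shifts.

```bash
cat > wp.py <<'E'
import numpy as np
from scipy.spatial.transform import Rotation as R
from plant import sense
M=R.from_matrix([[0,1,0],[1,0,0],[0,0,-1]])          # tool x = part y, tool y = part x, tool z = -part z
def P(x,y,z,yaw,tilt=0): return R.from_euler("z",yaw,degrees=True)*R.from_euler("y",-tilt,degrees=True),np.array([x,y,z])
SPACER=P(.5876,.2491,0,62.6); BRACKET=P(.5625,-.2767,0,306.6); SEAT=P(.558,-.011,.09,-8.2,30)
def tcp(frame,mm,spin=0):    # TCP at point mm of frame; spin about frame z, deg
    r,t=frame; return r*R.from_euler("z",spin,degrees=True)*M, t+r.apply(np.array(mm)/1000)
def cur():
    s=sense(); return R.from_quat(s["ee_rot"]),np.array(s["eef_pos"])
def steps(wps,start=None):
    r,p=start or cur()
    for r2,p2 in wps:
        d=r.inv().apply(p2-p); w=np.degrees((r.inv()*r2).as_rotvec())
        print("mm",np.round(d*1000,1).tolist(),"deg",np.round(w,1).tolist(),"rows",round(max(np.linalg.norm(d)/.05,np.linalg.norm(w)/8.59),1)," tcp",np.round(p2,3))
        r,p=r2,p2
def infr(frame):             # TCP pose in frame, mm / deg off nominal
    r,p=cur(); fr,ft=frame
    print("in frame mm",np.round(fr.inv().apply(p-ft)*1000,1),"off deg",np.round(np.degrees((r.inv()*fr*M).as_rotvec()),1))
E
python3 - <<'E'
from wp import *
exec(open("m1.py").read().split("sp=")[0])
sq=[(9,9,66),(9,-9,66),(-9,-9,66),(-9,9,66)]
t=O("top",(370,290),(400,300),sq,[(656,468),(684,463),(690,497),(662,503)]);s=O("side",(265,310),(400,300),sq,[(564,481),(605,469),(618,500),(575,511)])
for n,o in(("t",t),("s",s)):
    x,r=fit(o,(.35,-.3),.068); print(n,np.round(x[:2],4),np.degrees(x[2])%90,np.abs(r).max())
steps([tcp(SPACER,(56.5,0,190)),tcp(SPACER,(56.5,0,90)),tcp(SPACER,(56.5,0,30))])
E
```

```text
t [ 0.3553 -0.3045] 11.193456261135744 0.5907675199970299
s [ 0.3539 -0.3015] 76.1814868836792 0.7927745908679071
mm [-488.8, -172.8, 51.6] deg [-0.1, 0.0, 9.1] rows 10.4  tcp [0.614 0.299 0.19 ]
mm [0.0, 0.0, 100.0] deg [0.0, 0.0, 0.0] rows 2.0  tcp [0.614 0.299 0.09 ]
mm [0.0, 0.0, 60.0] deg [0.0, 0.0, 0.0] rows 1.2  tcp [0.614 0.299 0.03 ]
```

Request:
apply_moves(plan=[[-0.048,-0.017,0.005,0,0,2],[-0.095,-0.033,0.01,0,0,4],[-0.142,-0.05,0.015,0,0,6],[-0.19,-0.067,0.02,0,0,8],[-0.236,-0.083,0.025,0,0,9.1]], jaw=0, squeeze=60)

```text
time: 0.6
eef_pos: [0.4019, 0.4636, 0.2169]
ee_rot: [0.237, 0.971, -0.0, -0.0]
wrist_force: [0.9, 0.7, -0.3]
finger_gap: 0.0855
grasp_force: 0.0
```

```bash
python3 -c "
from wp import *
steps([tcp(SPACER,(56.5,0,110)),tcp(SPACER,(56.5,0,60)),tcp(SPACER,(56.5,0,30))])"
```

```text
mm [-263.7, -48.3, 107.0] deg [-0.0, -0.0, -0.0] rows 5.8  tcp [0.614 0.299 0.11 ]
mm [0.0, 0.0, 50.0] deg [0.0, 0.0, 0.0] rows 1.0  tcp [0.614 0.299 0.06 ]
mm [0.0, 0.0, 30.0] deg [0.0, 0.0, 0.0] rows 0.6  tcp [0.614 0.299 0.03 ]
```

Request:
apply_moves(plan=[[-0.046,-0.008,0.01,0,0,0],[-0.092,-0.017,0.03,0,0,0],[-0.138,-0.025,0.05,0,0,0],[-0.184,-0.034,0.065,0,0,0],[-0.225,-0.042,0.085,0,0,0]])

```text
time: 1.1
eef_pos: [0.5832, 0.3226, 0.1318]
ee_rot: [0.237, 0.972, -0.0, 0.0]
wrist_force: [1.0, -0.2, 0.1]
finger_gap: 0.0852
grasp_force: 0.0
```

Request:
apply_moves(plan=[[-0.036,-0.0055,0.02,0,0,0],[-0.036,-0.0055,0.02,0,0,0]])

```text
time: 1.3
eef_pos: [0.614, 0.2942, 0.1079]
ee_rot: [0.241, 0.97, -0.004, -0.0]
wrist_force: [0.6, -0.8, 0.0]
finger_gap: 0.0851
grasp_force: 0.0
```

```bash
python3 -c "
from wp import *
steps([tcp(SPACER,(56.5,0,60)),tcp(SPACER,(56.5,0,30))])
import cv2
from plant import *
from mos import mosaic
a=read_camera('top');b=read_camera('side')
cv2.imwrite('pics/top1.png',a);cv2.imwrite('pics/side1.png',b)
import numpy as np
A=cv2.resize(a[170:270,140:240],None,fx=4,fy=4,interpolation=2);B=cv2.resize(b[110:210,230:330],None,fx=4,fy=4,interpolation=2)
cv2.imwrite('pics/v6.png',np.hstack([A,B]))"
```

```text
mm [2.8, 4.7, 47.9] deg [-0.4, 0.0, -0.5] rows 1.0  tcp [0.614 0.299 0.06 ]
mm [0.0, 0.0, 30.0] deg [0.0, 0.0, 0.0] rows 0.6  tcp [0.614 0.299 0.03 ]
```

View pics/v6.png

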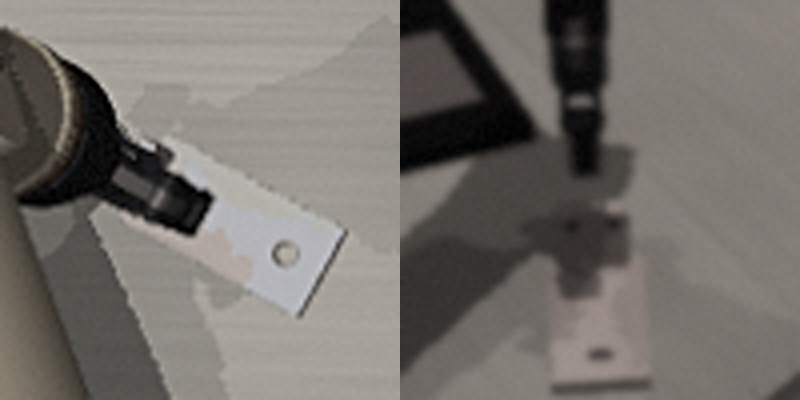

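The picture shows the open gripper above the spacer's flange, with its hole at crop (286,253), in line with the plate. I'll descend in two stages.

Request:
apply_moves(plan=[[0,0,0.02,0,0,0],[0,0,0.04,0,0,0],[0,0,0.04,0,0,0]])

```text
time: 1.7
eef_pos: [0.6073, 0.3042, 0.0702]
ee_rot: [0.235, 0.972, -0.001, -0.002]
wrist_force: [-0.7, 0.1, -0.5]
finger_gap: 0.0856
grasp_force: 0.0
```

```bash
python3 -c "
from wp import *
steps([tcp(SPACER,(56.5,0,30))]);infr(SPACER)"
```

```text
mm [-8.1, -1.4, 40.1] deg [-0.2, -0.2, 0.2] rows 0.8  tcp [0.614 0.299 0.03 ]
in frame mm [58.   7.9 70.2] off deg [-0.2 -0.2  0.2]
```

Request:
apply_moves(plan=[[-0.008,-0.0014,0,0,0,0.2],[-0.008,-0.0014,0,0,0,0.2],[-0.008,-0.0014,0.02,0,0,0.2],[-0.008,-0.0014,0.02,0,0,0.2],[-0.008,-0.0014,0.02,0,0,0.2]])

```text
time: 2.2
eef_pos: [0.6172, 0.2983, 0.0531]
ee_rot: [0.238, 0.971, 0.0, 0.0]
wrist_force: [-0.5, -0.5, 0.2]
finger_gap: 0.0853
grasp_force: 0.0
```

```bash
python3 -c "
from wp import *
infr(SPACER)"
```

```text
in frame mm [57.3 -3.6 53.1] off deg [ 0.   0.  -0.2]
```

Request:
apply_moves(plan=[[0,0,0,0,0,0]])

```text
time: 2.3
eef_pos: [0.6178, 0.2987, 0.0537]
ee_rot: [0.238, 0.971, 0.001, 0.001]
wrist_force: [0.0, -0.1, 0.4]
finger_gap: 0.0857
grasp_force: 0.0
```

Request:
apply_moves(plan=[[0,0,0,0,0,0]])

```text
time: 2.4
eef_pos: [0.6178, 0.2987, 0.0536]
ee_rot: [0.238, 0.971, 0.001, 0.001]
wrist_force: [0.1, -0.2, 1.0]
finger_gap: 0.0854
grasp_force: 0.0
```

Request:
apply_moves(plan=[[0,0,0,0,0,0]])

```text
time: 2.5
eef_pos: [0.6175, 0.2985, 0.0532]
ee_rot: [0.238, 0.971, 0.0, 0.0]
wrist_force: [0.2, 0.0, -0.1]
finger_gap: 0.0858
grasp_force: 0.0
```

Request:
apply_moves(plan=[[0,0,0,0,0,0]])

```text
time: 2.6
eef_pos: [0.6173, 0.2983, 0.0529]
ee_rot: [0.238, 0.971, 0.0, 0.0]
wrist_force: [0.2, -0.0, 0.3]
finger_gap: 0.0857
grasp_force: 0.0
```

Request:
apply_moves(plan=[[0.0037,-0.001,0,0,0,0],[0.0037,-0.001,0.012,0,0,0],[0.0037,-0.001,0.023,0,0,0],[0.0037,-0.001,0.023,0,0,0],[0.0037,-0.001,0.023,0,0,0]])

```text
time: 3.1
eef_pos: [0.6127, 0.2987, 0.0283]
ee_rot: [0.238, 0.971, -0.001, -0.001]
wrist_force: [-0.3, 0.4, 0.9]
finger_gap: 0.0853
grasp_force: 0.0
```

```bash
python3 -c "
from wp import *
infr(SPACER)"
```

```text
in frame mm [55.6  0.6 28.3] off deg [-0.1 -0.1 -0.2]
```

Good to within 1 mm. Close.

Request:
apply_moves(plan=[[0,0,0,0,0,0],[0,0,0,0,0,0],[0,0,0,0,0,0],[0,0,0,0,0,0],[0,0,0,0,0,0]], jaw=255, squeeze=70)

```text
time: 3.6
eef_pos: [0.6137, 0.2995, 0.0298]
ee_rot: [0.238, 0.971, 0.0, 0.0]
wrist_force: [0.4, 0.6, 0.6]
finger_gap: 0.0124
grasp_force: 0.4
```

Request:
apply_moves(plan=[[0,0,0,0,0,0],[0,0,0,0,0,0],[0,0,0,0,0,0],[0,0,0,0,0,0],[0,0,0,0,0,0]])

```text
time: 4.1
eef_pos: [0.6138, 0.2995, 0.0299]
ee_rot: [0.238, 0.971, 0.0, 0.0]
wrist_force: [1.5, 0.8, 3.1]
finger_gap: 0.0111
grasp_force: 68.8
```

```bash
python3 -c "
from wp import *
infr(SPACER)
steps([tcp(SPACER,(56.5,0,150)),tcp(SEAT,(94,0,100)),tcp(SEAT,(94,0,38)),tcp(SEAT,(94,0,28.5))])"
```

```text
in frame mm [56.8 -0.1 29.9] off deg [ 0.1  0.  -0.2]
mm [0.0, -0.2, -120.1] deg [0.1, 0.0, -0.2] rows 2.4  tcp [0.614 0.299 0.15 ]
mm [-123.1, -290.7, -73.6] deg [-26.0, -18.5, 69.1] rows 8.9  tcp [ 0.589 -0.015  0.224]
mm [-0.0, -0.0, 62.0] deg [0.0, 0.0, 0.0] rows 1.2  tcp [ 0.62 -0.02  0.17]
mm [0.0, 0.0, 9.5] deg [0.0, 0.0, 0.0] rows 0.2  tcp [ 0.624 -0.021  0.162]
```

The flange is gripped (11–12 mm gap, 69 N). Lift.

Request:
apply_moves(plan=[[0,0,-0.01,0,0,0],[0,0,-0.04,0,0,0],[0,0,-0.08,0,0,0],[0,0,-0.12,0,0,0],[0,0,-0.16,0,0,0]])

```text
time: 4.6
eef_pos: [0.6119, 0.2981, 0.1898]
ee_rot: [0.238, 0.971, -0.001, -0.001]
wrist_force: [0.9, 0.8, -4.4]
finger_gap: 0.0112
grasp_force: 68.9
```

Request:
apply_moves(plan=[[0,0,-0.03,0,0,0],[0,0,-0.05,0,0,0],[0,0,-0.05,0,0,0]])

```text
time: 4.9
eef_pos: [0.6144, 0.2996, 0.2427]
ee_rot: [0.238, 0.971, 0.001, 0.002]
wrist_force: [-0.3, 0.7, -3.0]
finger_gap: 0.0111
grasp_force: 68.8
```

```bash
python3 -c "
from wp import *
from scipy.spatial.transform import Slerp
infr(SPACER)
r0,p0=cur();r1,p1=tcp(SEAT,(94,0,140))
S=Slerp([0,1],R.concatenate([r0,r1]))
steps([(S(f),p0+f*(p1-p0)) for f in(.33,.67,1)])"
```

```text
in frame mm [ 57.1  -0.6 242.7] off deg [ 0.2  0.2 -0.2]
mm [-34.5, -98.2, -5.4] deg [-8.5, -6.1, 22.7] rows 2.9  tcp [0.599 0.197 0.248]
mm [-72.7, -77.9, -13.2] deg [-8.8, -6.3, 23.4] rows 3.0  tcp [0.584 0.09  0.253]
mm [-95.8, -39.1, -12.5] deg [-8.5, -6.1, 22.7] rows 2.9  tcp [ 0.569 -0.013  0.258]
```

Request:
apply_moves(plan=[[-0.008,-0.025,-0.001,-2.1,-1.5,5.7],[-0.017,-0.049,-0.003,-4.2,-3,11.3],[-0.026,-0.074,-0.004,-6.4,-4.6,17],[-0.0345,-0.098,-0.0055,-8.5,-6.1,22.7]])

```text
time: 5.3
eef_pos: [0.5965, 0.1938, 0.242]
ee_rot: [0.426, 0.9, 0.058, 0.068]
wrist_force: [1.2, -0.3, -2.8]
finger_gap: 0.011
grasp_force: 69.9
```

Request:
apply_moves(plan=[[-0.018,-0.02,-0.003,-2.2,-1.6,5.8],[-0.036,-0.039,-0.007,-4.4,-3.1,11.7],[-0.054,-0.058,-0.01,-6.6,-4.7,17.5],[-0.0725,-0.078,-0.013,-8.8,-6.3,23.4]])

```text
time: 5.7
eef_pos: [0.5808, 0.0883, 0.2476]
ee_rot: [0.595, 0.783, 0.116, 0.135]
wrist_force: [0.9, 0.1, -4.5]
finger_gap: 0.0115
grasp_force: 70.0
```

Request:
apply_moves(plan=[[-0.024,-0.01,-0.003,-2.1,-1.5,5.7],[-0.048,-0.02,-0.006,-4.2,-3,11.3],[-0.072,-0.029,-0.009,-6.4,-4.6,17],[-0.096,-0.039,-0.0125,-8.5,-6.1,22.7],[-0.096,-0.039,-0.0125,-8.5,-6.1,22.7]])

```text
time: 6.2
eef_pos: [0.5641, -0.0169, 0.252]
ee_rot: [0.732, 0.632, 0.164, 0.194]
wrist_force: [-0.7, -0.9, -4.4]
finger_gap: 0.011
grasp_force: 69.9
```

Request:
apply_moves(plan=[[0,0,0,0,0,0],[0,0,0,0,0,0]])

```text
time: 6.4
eef_pos: [0.5681, -0.0122, 0.2547]
ee_rot: [0.729, 0.635, 0.167, 0.195]
wrist_force: [-0.4, -0.4, -3.1]
finger_gap: 0.0114
grasp_force: 69.9
```

```bash
python3 -c "
from wp import *
print(sense()['joints'].round(2))
infr(SEAT)
steps([tcp(SEAT,(94,0,60))])"
```

```text
[-0.16  0.06  0.06  2.19  0.3   0.41 -0.48]
in frame mm [ 91.1   0.3 137.6] off deg [-0.3  0.1  0.3]
mm [-0.2, 3.3, 77.5] deg [-0.3, 0.1, 0.3] rows 1.6  tcp [ 0.609 -0.018  0.189]
```

Request:
apply_moves(plan=[[0,0.0032,0.02,-0.3,0.1,0.3],[0,0.0032,0.045,-0.3,0.1,0.3],[0,0.0032,0.07,-0.3,0.1,0.3],[0,0.0032,0.085,-0.3,0.1,0.3],[0,0.0032,0.085,-0.3,0.1,0.3]])

```text
time: 6.9
eef_pos: [0.6126, -0.0187, 0.1807]
ee_rot: [0.73, 0.633, 0.168, 0.195]
wrist_force: [-0.6, -0.4, -3.9]
finger_gap: 0.0113
grasp_force: 70.0
```

Request:
apply_moves(plan=[[0,0,0,0,0,0],[0,0,0,0,0,0]])

```text
time: 7.1
eef_pos: [0.6134, -0.019, 0.1843]
ee_rot: [0.73, 0.632, 0.171, 0.196]
wrist_force: [0.3, 0.4, -3.8]
finger_gap: 0.0111
grasp_force: 70.0
```

```bash
cat > look.py <<'E'
import sys
from wp import *
from fit import *
from plant import read_camera
def look(name,draw,boxes,S=5):   # draw: list of (frame, pts mm, colour)
    out=[]
    for c,(u,v,w,h) in boxes.items():
        a=read_camera(c); cv2.imwrite(f"pics/{name}_{c}.png",a)
        im=cv2.convertScaleAbs(cv2.resize(a[v:v+h,u:u+w],None,fx=S,fy=S,interpolation=cv2.INTER_CUBIC),alpha=1.3,beta=15)
        for (r,t),pts,col in draw:
            q=(proj(c,r.apply(np.array(pts)/1e3)+t)-[u,v]+.5)*S-.5
            cv2.polylines(im,[np.int32(np.round(q))],False,col,1)
        out.append(im)
    cv2.imwrite(f"pics/{name}.png",np.hstack(out))
def plate(x0,x1,z): return [(x0,-30,z),(x0,30,z),(x1,30,z),(x1,-30,z),(x0,-30,z)]
def circ(r,z,x=0): a=np.linspace(0,6.29,25); return np.c_[x+r*np.cos(a),r*np.sin(a),0*a+z]
E
python3 - <<'E'
from look import *
infr(SEAT)
r,p=cur(); fr=(r*M.inv(), p-(r*M.inv()).apply([.0565,0,.030]))   # spacer frame from the grasp
look("v7",[(fr,plate(-62.5,50.5,10),(0,255,0)),(fr,circ(7.5,10,-37.5),(0,255,255)),(SEAT,[(60,34,15),(-27.5,34,16),(-27.5,-34,16),(60,-34,15)],(0,0,255))],{"top":(265,180,80,100),"side":(285,170,80,100)})
E
```

```text
in frame mm [95.7 -0.  53.7] off deg [ 0.2 -0.  -0.1]
```

View pics/v7.png

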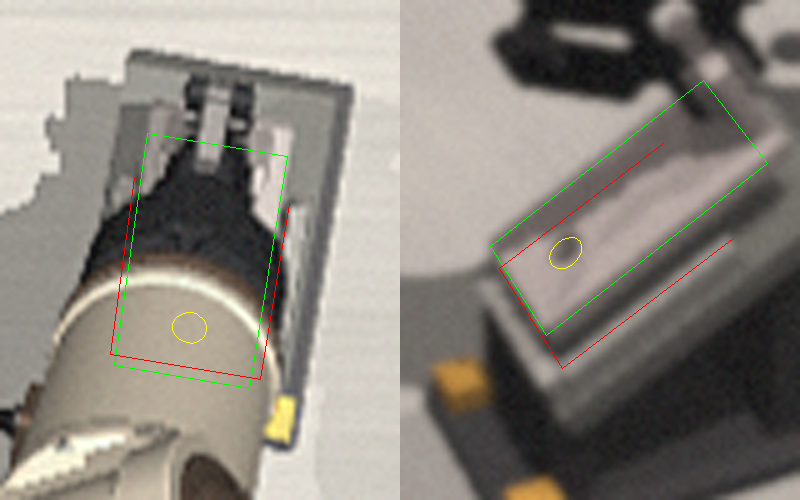

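The side view shows the spacer's real hole at crop ≈(563,250), matching the overlay (566,252), and the plate between the rails. I'll keep lowering it, watching the force.

Request:
apply_moves(plan=[[0,-0.0012,0.005,0.2,0,0],[0,-0.0012,0.01,0.2,0,0],[0,-0.0012,0.015,0.2,0,0],[0,-0.0012,0.019,0.2,0,0],[0,-0.0012,0.019,0.2,0,0]])

```text
time: 7.7
eef_pos: [0.6214, -0.0209, 0.1656]
ee_rot: [0.731, 0.632, 0.169, 0.195]
wrist_force: [-0.4, -0.2, -4.2]
finger_gap: 0.0114
grasp_force: 69.9
```

Request:
apply_moves(plan=[[0,0,0,0,0,0],[0,0,0,0,0,0]])

```text
time: 7.9
eef_pos: [0.6216, -0.0209, 0.1666]
ee_rot: [0.731, 0.632, 0.169, 0.195]
wrist_force: [0.4, -0.6, -3.0]
finger_gap: 0.0111
grasp_force: 69.9
```

```bash
python3 -c "
from wp import *
infr(SEAT)"
```

```text
in frame mm [94.  -0.7 34.1] off deg [-0.1  0.  -0.1]
```

Request:
apply_moves(plan=[[0.0005,0,0.001,0,0,0],[0.0005,0,0.002,0,0,0],[0.0005,0,0.003,0,0,0],[0.0005,0,0.003,0,0,0]])

```text
time: 8.3
eef_pos: [0.6231, -0.0205, 0.1638]
ee_rot: [0.731, 0.632, 0.169, 0.195]
wrist_force: [0.0, 0.1, -3.5]
finger_gap: 0.0114
grasp_force: 70.0
```

Request:
apply_moves(plan=[[0,0,0.0007,0,0,0],[0,0,0.0007,0,0,0]])

```text
time: 8.5
eef_pos: [0.6232, -0.0205, 0.1638]
ee_rot: [0.731, 0.632, 0.169, 0.195]
wrist_force: [-5.9, 0.8, 2.6]
finger_gap: 0.0114
grasp_force: 71.4
```

Request:
apply_moves(plan=[[0,0,0.0007,0,0,0],[0,0,0.0007,0,0,0]])

```text
time: 8.7
eef_pos: [0.6232, -0.0205, 0.1638]
ee_rot: [0.731, 0.632, 0.169, 0.195]
wrist_force: [-12.6, 0.2, 11.1]
finger_gap: 0.0112
grasp_force: 73.0
```

```bash
python3 -c "
from wp import *
infr(SEAT)"
```

```text
in frame mm [94.  -0.1 30.9] off deg [-0.1  0.  -0.1]
```

Contact is made (~18 N normal), at seat z 30.9 mm against 29.9 in the grasp. I'll ease off and let go.

Request:
apply_moves(plan=[[0,0,-0.001,0,0,0],[0,0,-0.001,0,0,0]])

```text
time: 8.9
eef_pos: [0.6234, -0.0205, 0.1639]
ee_rot: [0.731, 0.632, 0.169, 0.195]
wrist_force: [-4.8, 0.8, 3.4]
finger_gap: 0.0111
grasp_force: 71.3
```

Request:
apply_moves(plan=[[0,0,0,0,0,0],[0,0,0,0,0,0],[0,0,0,0,0,0],[0,0,0,0,0,0],[0,0,0,0,0,0]], jaw=150)

```text
time: 9.4
eef_pos: [0.6235, -0.0206, 0.1637]
ee_rot: [0.731, 0.632, 0.169, 0.195]
wrist_force: [-0.4, 0.3, -0.3]
finger_gap: 0.0351
grasp_force: 0.0
```

Request:
apply_moves(plan=[[0,0,-0.01,0,0,0],[0,0,-0.04,0,0,0],[0,0,-0.08,0,0,0],[0,0,-0.12,0,0,0],[0,0,-0.14,0,0,0]])

```text
time: 9.9
eef_pos: [0.5537, -0.0101, 0.2887]
ee_rot: [0.73, 0.632, 0.171, 0.196]
wrist_force: [1.1, -0.7, 0.8]
finger_gap: 0.0354
grasp_force: 0.0
```

```bash
python3 - <<'E'
from wp import *
from scipy.spatial.transform import Slerp
infr(SEAT)
r0,p0=cur();r1,p1=tcp(BRACKET,(29,0,110)); p1=p1+[0,0,.05]
S=Slerp([0,1],R.concatenate([r0,r1]))
steps([(S(f),p0+f*(p1-p0)) for f in(.5,1)])
E
```

```text
in frame mm [ 95.6   0.3 174.3] off deg [ 0.1 -0.  -0.1]
mm [-141.7, -3.0, 72.4] deg [14.3, -6.0, 22.0] rows 3.2  tcp [ 0.567 -0.155  0.224]
mm [-121.1, 67.5, 78.2] deg [14.3, -6.0, 22.0] rows 3.2  tcp [ 0.58 -0.3   0.16]
```

Request:
apply_moves(plan=[[-0.035,0,0.01,3.6,-1.5,5.5],[-0.071,-0.001,0.03,7.1,-3,11],[-0.106,-0.002,0.052,10.7,-4.5,16.5],[-0.142,-0.003,0.072,14.3,-6,22]])

```text
time: 10.3
eef_pos: [0.5668, -0.1562, 0.2216]
ee_rot: [0.865, 0.485, 0.086, 0.099]
wrist_force: [1.5, 1.1, -0.5]
finger_gap: 0.0356
grasp_force: 0.0
```

Request:
apply_moves(plan=[[-0.03,0.017,0.02,3.6,-1.5,5.5],[-0.06,0.034,0.04,7.1,-3,11],[-0.09,0.051,0.059,10.7,-4.5,16.5],[-0.121,0.0675,0.078,14.3,-6,22],[-0.121,0.0675,0.078,14.3,-6,22]])

```text
time: 10.8
eef_pos: [0.5765, -0.3076, 0.1524]
ee_rot: [0.951, 0.309, -0.007, -0.001]
wrist_force: [-0.7, -0.1, -0.4]
finger_gap: 0.0353
grasp_force: 0.0
```

Request:
apply_moves(plan=[[0,0,0,0,0,0],[0,0,0,0,0,0]])

```text
time: 11.0
eef_pos: [0.5797, -0.2993, 0.1574]
ee_rot: [0.949, 0.315, -0.002, -0.001]
wrist_force: [-0.7, -0.3, -0.1]
finger_gap: 0.0354
grasp_force: 0.0
```

```bash
python3 - <<'E'
from look import *
infr(BRACKET)
steps([tcp(BRACKET,(29,0,70)),tcp(BRACKET,(29,0,30))])
look("v8",[],{"top":(265,180,80,100),"side":(285,170,80,100)})
E
```

```text
in frame mm [ 28.4   0.3 157.4] off deg [-0.2  0.2  0.1]
mm [-0.0, 0.9, 87.4] deg [-0.2, 0.2, 0.1] rows 1.7  tcp [ 0.58 -0.3   0.07]
mm [0.0, 0.0, 40.0] deg [0.0, 0.0, 0.0] rows 0.8  tcp [ 0.58 -0.3   0.03]
```

View pics/v8.png

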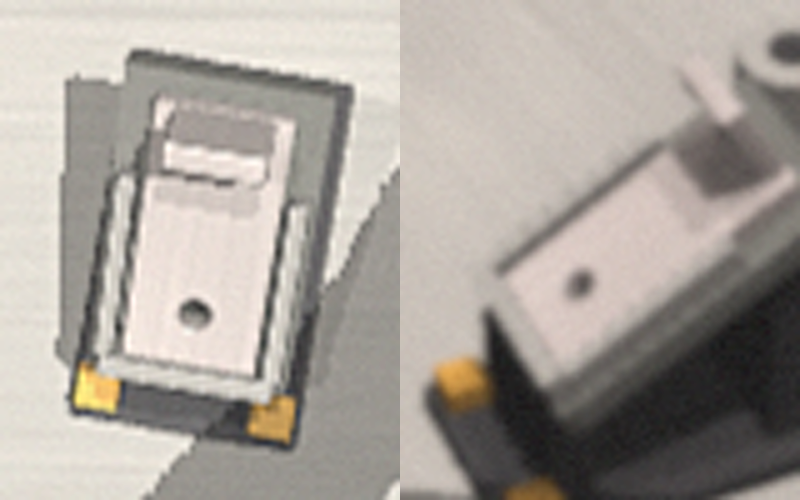

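The picture shows the spacer flat between the rails with its flange at the high end. Its hole is at crop (195,314) in the top view and (582,284) in the side view. I'll check whether it slid, then descend on the bracket.

```bash
python3 - <<'E'
from look import *
r,t=SEAT
px={"top":[265+195.5/5-.5,180+314.5/5-.5],"side":[285+182.5/5-.5,170+284.5/5-.5]}
px0={"top":[304.1,239.4],"side":[323.9,227.9]}
for n,pp,z in(("spacer hole",px,10.9),("seat hole",px0,0)):
    for cs in(("top",),("side",),("top","side")):
        f=lambda q:np.concatenate([proj(c,r.apply([q[0]/1e3,q[1]/1e3,z/1e3])+t)[0]-pp[c] for c in cs])
        s=least_squares(f,[0,0]); print(n,cs,s.x.round(1),f(s.x).round(1))
def lsd(c,u,v,w,h,minl):
    g=cv2.cvtColor(cv2.imread(f"pics/v8_{c}.png"),cv2.COLOR_BGR2GRAY)[v:v+h,u:u+w]
    g=cv2.resize(g,None,fx=4,fy=4,interpolation=cv2.INTER_CUBIC)
    for l in cv2.createLineSegmentDetector().detect(g)[0][:,0]:
        p=(l+.5)/4-.5+[u,v,u,v]
        if np.hypot(*(p[2:]-p[:2]))>minl: print(c,np.round(p,1).tolist())
lsd("top",280,195,55,70,9)
q=lambda P:proj("top",r.apply(np.array(P)/1e3)+t).round(1).tolist()
print("edges", q([(-25,30,10.9),(86,30,10.9)]),q([(-25,-30,10.9),(86,-30,10.9)]),"end",q([(-25,30,10.9),(-25,-30,10.9)]),"ledge",q([(-27.5,30,16),(-27.5,-30,16)]))
E
```

```text
spacer hole ('top',) [-3.1 -0.8] [-0.  0.]
spacer hole ('side',) [-2.2  1.6] [ 0. -0.]
spacer hole ('top', 'side') [-2.5  0.1] [-0.4 -0.3  0.2  0.5]
seat hole ('top',) [-1.1 -0.5] [0. 0.]
seat hole ('side',) [-0.1  3.4] [ 0. -0.]
seat hole ('top', 'side') [-0.4  1. ] [-0.6 -0.4  0.3  0.8]
top [316.0, 248.9, 322.5, 210.6]
top [289.2, 231.1, 291.6, 215.3]
top [322.6, 221.1, 316.9, 255.3]
top [293.5, 214.2, 291.9, 228.7]
top [286.5, 224.1, 283.2, 249.0]
top [288.1, 255.2, 317.0, 260.1]
top [296.6, 213.0, 312.5, 215.5]
top [288.0, 214.4, 286.7, 224.1]
top [334.3, 203.3, 328.7, 237.5]
top [280.1, 249.7, 283.4, 230.1]
top [328.2, 240.9, 324.5, 264.2]
top [289.8, 250.1, 314.6, 254.3]
top [316.9, 211.0, 305.8, 209.6]
top [309.2, 255.3, 298.6, 253.4]
top [327.1, 227.9, 330.8, 205.0]
top [331.0, 198.8, 305.8, 194.9]
edges [[288.8, 248.7], [295.0, 203.6]] [[315.1, 253.1], [322.6, 208.3]] end [[288.8, 248.7], [315.1, 253.1]] ledge [[288.4, 250.7], [314.8, 255.2]]
```

Request:
apply_moves(plan=[[0,0.0006,0.03,-0.2,0.2,0],[0,0.0006,0.06,-0.2,0.2,0],[0,0.0006,0.08,-0.2,0.2,0],[0,0.0006,0.087,-0.2,0.2,0],[0,0.0006,0.087,-0.2,0.2,0]])

```text
time: 11.6
eef_pos: [0.5791, -0.3, 0.0699]
ee_rot: [0.949, 0.315, -0.001, 0.0]
wrist_force: [0.3, 0.0, 0.1]
finger_gap: 0.0351
grasp_force: 0.0
```

Request:
apply_moves(plan=[[0,0,0,0,0,0],[0,0,0,0,0,0]])

```text
time: 11.8
eef_pos: [0.5804, -0.3017, 0.0717]
ee_rot: [0.949, 0.314, 0.001, 0.001]
wrist_force: [-0.1, -0.6, 0.1]
finger_gap: 0.0352
grasp_force: 0.0
```

```bash
python3 - <<'E'
from wp import *
infr(BRACKET)
E
```

```text
in frame mm [30.7 -0.5 71.7] off deg [ 0.2 -0.   0. ]
```

The spacer slid about 2 mm down to the ledge, so its hole is ≈2.1 mm downslope of the seat hole. That still leaves room for the 12 mm pin. Continue to the bracket.

Request:
apply_moves(plan=[[0,-0.001,0.01,0,0,0],[0,-0.001,0.02,0,0,0],[0,-0.001,0.03,0,0,0],[0,-0.001,0.041,0,0,0],[0,-0.001,0.041,0,0,0]])

```text
time: 12.3
eef_pos: [0.5768, -0.2997, 0.0261]
ee_rot: [0.949, 0.314, -0.002, -0.001]
wrist_force: [-0.4, 0.1, -0.4]
finger_gap: 0.0351
grasp_force: 0.0
```

Request:
apply_moves(plan=[[0,0,0,0,0,0],[0,0,0,0,0,0]])

```text
time: 12.5
eef_pos: [0.5788, -0.3007, 0.029]
ee_rot: [0.949, 0.314, -0.0, 0.001]
wrist_force: [0.7, 0.7, -0.0]
finger_gap: 0.0349
grasp_force: 0.0
```

```bash
python3 - <<'E'
from wp import *
infr(BRACKET)
E
```

```text
in frame mm [29.  -1.3 29. ] off deg [ 0.1  0.1 -0. ]
```

Request:
apply_moves(plan=[[0.0012,0,-0.001,0,0,0],[0.0012,0,-0.001,0,0,0]])

```text
time: 12.7
eef_pos: [0.5802, -0.2998, 0.0305]
ee_rot: [0.949, 0.314, 0.0, 0.001]
wrist_force: [0.7, 0.2, -0.0]
finger_gap: 0.0352
grasp_force: 0.0
```

Request:
apply_moves(plan=[[0,0,0,0,0,0],[0,0,0,0,0,0],[0,0,0,0,0,0],[0,0,0,0,0,0],[0,0,0,0,0,0]], jaw=255)

```text
time: 13.2
eef_pos: [0.5798, -0.3, 0.0302]
ee_rot: [0.949, 0.314, -0.0, 0.001]
wrist_force: [-0.3, 0.3, 4.1]
finger_gap: 0.0108
grasp_force: 68.9
```

Request:
apply_moves(plan=[[0,0,0,0,0,0],[0,0,0,0,0,0],[0,0,0,0,0,0],[0,0,0,0,0,0]])

```text
time: 13.6
eef_pos: [0.5798, -0.3, 0.0302]
ee_rot: [0.949, 0.314, -0.0, 0.001]
wrist_force: [-0.6, -0.1, 5.6]
finger_gap: 0.0109
grasp_force: 68.9
```

```bash
python3 - <<'E'
from wp import *
infr(BRACKET)
E
```

```text
in frame mm [29.  -0.  30.2] off deg [ 0.1  0.1 -0. ]
```

Request:
apply_moves(plan=[[0,0,-0.01,0,0,0],[0,0,-0.05,0,0,0],[0,0,-0.1,0,0,0],[0,0,-0.15,0,0,0],[0,0,-0.19,0,0,0]])

```text
time: 14.1
eef_pos: [0.5795, -0.2996, 0.2225]
ee_rot: [0.949, 0.314, -0.0, 0.001]
wrist_force: [0.7, -0.6, -2.3]
finger_gap: 0.0109
grasp_force: 68.8
```

Request:
apply_moves(plan=[[0,0,-0.03,0,0,0],[0,0,-0.05,0,0,0],[0,0,-0.05,0,0,0]])

```text
time: 14.4
eef_pos: [0.581, -0.3002, 0.2734]
ee_rot: [0.949, 0.314, 0.002, 0.002]
wrist_force: [0.2, 0.9, -2.6]
finger_gap: 0.0111
grasp_force: 68.8
```

```bash
python3 - <<'E'
from wp import *
from scipy.spatial.transform import Slerp
infr(BRACKET)
r0,p0=cur();r1,p1=tcp(SEAT,(38.5,0,150))
S=Slerp([0,1],R.concatenate([r0,r1]))
steps([(S(f),p0+f*(p1-p0)) for f in(.5,1)])
E
```

```text
in frame mm [ 29.9   0.8 273.4] off deg [ 0.3 -0.1 -0. ]
mm [62.2, -137.7, 16.5] deg [-14.0, 5.9, -22.1] rows 3.1  tcp [ 0.549 -0.153  0.256]
mm [109.3, -105.5, -4.9] deg [-14.0, 5.9, -22.1] rows 3.1  tcp [ 0.517 -0.005  0.239]
```

Request:
apply_moves(plan=[[0.015,-0.034,0.004,-3.5,1.5,-5.5],[0.031,-0.069,0.008,-7,3,-11],[0.047,-0.103,0.012,-10.5,4.4,-16.6],[0.062,-0.138,0.0165,-14,5.9,-22.1]])

```text
time: 14.8
eef_pos: [0.5454, -0.1494, 0.2508]
ee_rot: [0.862, 0.489, 0.086, 0.099]
wrist_force: [0.6, -0.2, -1.7]
finger_gap: 0.0112
grasp_force: 69.5
```

Request:
apply_moves(plan=[[0.027,-0.026,-0.001,-3.5,1.5,-5.5],[0.055,-0.053,-0.002,-7,3,-11],[0.082,-0.079,-0.004,-10.5,4.4,-16.6],[0.109,-0.1055,-0.005,-14,5.9,-22.1],[0.109,-0.1055,-0.005,-14,5.9,-22.1]])

```text
time: 15.3
eef_pos: [0.5093, -0.0, 0.2324]
ee_rot: [0.728, 0.638, 0.166, 0.19]
wrist_force: [-0.4, 0.6, -2.6]
finger_gap: 0.0112
grasp_force: 69.5
```

Request:
apply_moves(plan=[[0,0,0,0,0,0],[0,0,0,0,0,0]])

```text
time: 15.5
eef_pos: [0.5146, -0.0053, 0.236]
ee_rot: [0.731, 0.633, 0.167, 0.192]
wrist_force: [1.1, -1.0, -1.7]
finger_gap: 0.0111
grasp_force: 69.5
```

```bash
python3 - <<'E'
from wp import *
print(sense()['joints'].round(2))
infr(SEAT)
steps([tcp(SEAT,(38.5,0,60))])
E
```

```text
[-0.04 -0.01 -0.09  2.31  0.38  0.37 -0.6 ]
in frame mm [ 35.1  -0.5 148.4] off deg [-0.5 -0.  -0.1]
mm [0.5, 4.2, 88.4] deg [-0.5, -0.0, -0.1] rows 1.8  tcp [ 0.561 -0.011  0.161]
```

Request:
apply_moves(plan=[[0.0005,0.003,0.025,-0.3,0,-0.1],[0.0005,0.003,0.05,-0.3,0,-0.1],[0.0005,0.003,0.075,-0.3,0,-0.1],[0.0005,0.003,0.092,-0.3,0,-0.1],[0.0005,0.003,0.092,-0.3,0,-0.1]])

```text
time: 16.0
eef_pos: [0.5623, -0.0124, 0.1556]
ee_rot: [0.731, 0.633, 0.167, 0.194]
wrist_force: [-1.5, -0.3, -3.1]
finger_gap: 0.0113
grasp_force: 69.4
```

Request:
apply_moves(plan=[[0,0,0,0,0,0],[0,0,0,0,0,0]])

```text
time: 16.2
eef_pos: [0.5627, -0.0114, 0.159]
ee_rot: [0.73, 0.633, 0.169, 0.195]
wrist_force: [0.1, 0.5, -2.2]
finger_gap: 0.0106
grasp_force: 69.4
```

```bash
python3 - <<'E'
from wp import *
infr(SEAT)
E
```

```text
in frame mm [38.6  0.3 57.4] off deg [-0.1 -0.   0. ]
```

Request:
apply_moves(plan=[[-0.0003,0,0.004,0,0,0],[-0.0003,0,0.008,0,0,0],[-0.0003,0,0.012,0,0,0],[-0.0003,0,0.013,0,0,0],[-0.0003,0,0.013,0,0,0]])

```text
time: 16.7
eef_pos: [0.569, -0.0121, 0.1477]
ee_rot: [0.73, 0.633, 0.169, 0.195]
wrist_force: [0.1, -0.3, -2.9]
finger_gap: 0.011
grasp_force: 69.5
```

Request:
apply_moves(plan=[[0,0,0,0,0,0],[0,0,0,0,0,0]])

```text
time: 16.9
eef_pos: [0.5688, -0.0119, 0.1474]
ee_rot: [0.729, 0.633, 0.169, 0.195]
wrist_force: [-0.2, -0.7, -2.1]
finger_gap: 0.0109
grasp_force: 69.5
```

```bash
python3 - <<'E'
from wp import *
infr(SEAT)
E
```

```text
in frame mm [38.1  0.7 44.2] off deg [-0.1 -0.1  0.1]
```

Request:
apply_moves(plan=[[-0.0006,0.0004,0.001,0,0,0],[-0.0006,0.0004,0.002,0,0,0],[-0.0006,0.0004,0.0025,0,0,0],[-0.0006,0.0004,0.0025,0,0,0]])

```text
time: 17.3
eef_pos: [0.5702, -0.0127, 0.1449]
ee_rot: [0.73, 0.634, 0.169, 0.195]
wrist_force: [-0.5, -0.3, -3.0]
finger_gap: 0.0112
grasp_force: 70.0
```

Request:
apply_moves(plan=[[0,0,0.0007,0,0,0],[0,0,0.0007,0,0,0]])

```text
time: 17.5
eef_pos: [0.5703, -0.0126, 0.1448]
ee_rot: [0.729, 0.634, 0.169, 0.195]
wrist_force: [-7.7, 0.9, 8.4]
finger_gap: 0.0111
grasp_force: 71.6
```

Request:
apply_moves(plan=[[0,0,0.0007,0,0,0],[0,0,0.0007,0,0,0]])

```text
time: 17.7
eef_pos: [0.5703, -0.0127, 0.1448]
ee_rot: [0.729, 0.634, 0.169, 0.195]
wrist_force: [-15.2, 1.4, 17.9]
finger_gap: 0.0112
grasp_force: 73.6
```

```bash
python3 - <<'E'
from wp import *
infr(SEAT); print(sense()['wrist_force'])
E
```

```text
in frame mm [38.2  0.1 41.2] off deg [-0.  -0.   0.2]
[-15.21851378   1.38255316  17.86994234]
```

Contact is at 41.2 mm, as predicted. Ease off, release and retreat.

Request:
apply_moves(plan=[[0,0,-0.0012,0,0,0],[0,0,-0.0012,0,0,0]])

```text
time: 17.9
eef_pos: [0.5704, -0.0127, 0.145]
ee_rot: [0.729, 0.633, 0.169, 0.195]
wrist_force: [-0.1, 0.6, -1.2]
finger_gap: 0.0113
grasp_force: 69.6
```

Request:
apply_moves(plan=[[0,0,0,0,0,0],[0,0,0,0,0,0],[0,0,0,0,0,0],[0,0,0,0,0,0],[0,0,0,0,0,0]], jaw=165)

```text
time: 18.4
eef_pos: [0.5704, -0.0127, 0.1448]
ee_rot: [0.73, 0.633, 0.169, 0.195]
wrist_force: [0.2, 0.0, -0.3]
finger_gap: 0.03
grasp_force: 0.0
```

Request:
apply_moves(plan=[[0,0,-0.01,0,0,0],[0,0,-0.03,0,0,0],[0,0,-0.06,0,0,0],[0,0,-0.09,0,0,0],[0,0,-0.1,0,0,0]])

```text
time: 18.9
eef_pos: [0.521, -0.0053, 0.2337]
ee_rot: [0.729, 0.633, 0.17, 0.196]
wrist_force: [0.5, -0.5, 0.5]
finger_gap: 0.0303
grasp_force: 0.0
```

```bash
python3 - <<'E'
from wp import *
from scipy.spatial.transform import Slerp
infr(SEAT)
r0,p0=cur()
for yaw in(-10,11,-21,69):
    PIN=P(.3546,-.303,.068,yaw); r1,p1=tcp(PIN,(0,0,112))
    print(yaw,np.degrees((r0.inv()*r1).as_rotvec()).round(1),p1.round(3))
r1,p1=tcp(P(.3546,-.303,.068,-21),(0,0,140))
S=Slerp([0,1],R.concatenate([r0,r1]))
steps([(S(f),p0+f*(p1-p0)) for f in(.5,1)])
E
```

```text
in frame mm [ 39.4   0.4 143.2] off deg [ 0.  -0.1  0.1]
-10 [30.  -0.5  1.9] [ 0.355 -0.303  0.18 ]
11 [ 29.8   5.  -18.6] [ 0.355 -0.303  0.18 ]
-21 [29.9 -3.4 12.7] [ 0.355 -0.303  0.18 ]
69 [ 25.3  20.2 -75.2] [ 0.355 -0.303  0.18 ]
mm [-159.0, -59.7, -19.7] deg [15.0, -1.7, 6.3] rows 3.4  tcp [ 0.438 -0.154  0.221]
mm [-165.1, -44.4, -1.1] deg [15.0, -1.7, 6.3] rows 3.4  tcp [ 0.355 -0.303  0.208]
```

The bracket is released at z 41. Before fetching the pin I'll test that the arm reaches the pre-insertion pose.

Request:
apply_moves(plan=[[0,-0.02,0,0,0,0],[0,-0.041,0.01,0,0,0],[0,-0.041,0.018,0,0,0],[0,-0.041,0.018,0,0,0],[0,-0.041,0.018,0,0,0]])

```text
time: 19.4
eef_pos: [0.495, -0.0018, 0.1957]
ee_rot: [0.729, 0.634, 0.169, 0.195]
wrist_force: [-0.3, -0.6, 0.2]
finger_gap: 0.03
grasp_force: 0.0
```

```bash
python3 - <<'E'
from wp import *
infr(SEAT); print(sense()['joints'].round(2))
E
```

```text
in frame mm [-2.300e+00  1.000e-01  1.234e+02] off deg [-0.1 -0.1  0.1]
[ 0.36  0.05 -0.52  2.38  0.67  0.27 -0.9 ]
```

Request:
apply_moves(plan=[[0,0,0,0,0,8.5],[0,0,0,0,0,17],[0,0,0,0,0,25.5],[0,0,0,0,0,34],[0,0,0,0,0,42]])

```text
time: 19.9
eef_pos: [0.4954, -0.0019, 0.1963]
ee_rot: [0.909, 0.327, 0.229, 0.121]
wrist_force: [-0.2, 1.0, 0.1]
finger_gap: 0.0298
grasp_force: 0.0
```

```bash
python3 - <<'E'
from wp import *
infr(SEAT); print(sense()['joints'].round(2))
E
```

```text
in frame mm [-1.600e+00  1.000e-01  1.237e+02] off deg [ -0.1  -0.1 -42.2]
[ 0.31  0.04 -0.47  2.38  0.66  0.27 -1.63]
```

The pose is reachable, and turning about tool −z brings j7 to a comfortable place. Next I'll step aside for a clear view of the bracket and the pin.

```bash
python3 - <<'E'
from wp import *
r0,p0=cur(); r1=P(0,0,0,70)[0]*M
from scipy.spatial.transform import Slerp
S=Slerp([0,1],R.concatenate([r0,r1])); p1=np.array([.42,.22,.27])
steps([(S(f),p0+f*(p1-p0)) for f in(.33,.67,1)])
E
```

```text
mm [38.8, -59.9, -38.5] deg [11.4, 3.7, -38.7] rows 4.7  tcp [0.471 0.071 0.221]
mm [73.9, -28.4, -26.6] deg [11.7, 3.8, -39.8] rows 4.9  tcp [0.445 0.147 0.246]
mm [75.7, 21.2, -20.0] deg [11.4, 3.7, -38.7] rows 4.7  tcp [0.42 0.22 0.27]
```

Request:
apply_moves(plan=[[0.008,-0.012,-0.01,2.3,0.7,-7.7],[0.016,-0.024,-0.018,4.6,1.5,-15.5],[0.024,-0.036,-0.025,6.8,2.2,-23.2],[0.032,-0.048,-0.032,9.1,3,-31],[0.039,-0.06,-0.0385,11.4,3.7,-38.7]])

```text
time: 20.4
eef_pos: [0.4697, 0.0725, 0.2208]
ee_rot: [0.78, 0.59, 0.182, 0.096]
wrist_force: [0.7, 0.7, -0.4]
finger_gap: 0.0302
grasp_force: 0.0
```

Request:
apply_moves(plan=[[0.015,-0.006,-0.005,2.3,0.8,-8],[0.03,-0.011,-0.01,4.7,1.5,-16],[0.044,-0.017,-0.016,7,2.3,-23.9],[0.059,-0.023,-0.021,9.4,3,-31.8],[0.074,-0.028,-0.0265,11.7,3.8,-39.8]])

```text
time: 20.9
eef_pos: [0.4524, 0.1495, 0.2473]
ee_rot: [0.533, 0.838, 0.103, 0.055]
wrist_force: [0.2, -0.9, 0.1]
finger_gap: 0.0302
grasp_force: 0.0
```

Request:
apply_moves(plan=[[0.015,0.004,-0.004,2.3,0.7,-7.7],[0.03,0.008,-0.008,4.6,1.5,-15.5],[0.045,0.012,-0.012,6.8,2.2,-23.2],[0.06,0.017,-0.016,9.1,3,-31],[0.0755,0.021,-0.02,11.4,3.7,-38.7]])

```text
time: 21.4
eef_pos: [0.4353, 0.2242, 0.273]
ee_rot: [0.225, 0.974, 0.014, 0.007]
wrist_force: [-0.3, -0.4, -0.7]
finger_gap: 0.0299
grasp_force: 0.0
```

```bash
python3 - <<'E'
from look import *
r,p=cur(); print(p.round(3),sense()["joints"].round(2))
out=[]
for c,b in(("top",[(270,195),(405,310)]),("side",[(290,170),(285,340)])):
    a=read_camera(c); cv2.imwrite(f"pics/v9_{c}.png",a); row=[]
    for (u,v),(w,h) in zip(b,[(60,70),(40,40)]):
        t=cv2.resize(a[v:v+h,u:u+w],None,fx=(300/h) if h==40 else 4.2,fy=(300/h) if h==40 else 4.2,interpolation=cv2.INTER_CUBIC)
        t=cv2.convertScaleAbs(t,alpha=1.3,beta=15); row.append(cv2.copyMakeBorder(t,0,300-t.shape[0],0,0,0))
    out.append(np.hstack(row))
cv2.imwrite("pics/v9.png",np.vstack(out)); print(out[0].shape)
E
```

```text
[0.435 0.224 0.273] [ 0.13  0.19 -0.72  1.92  0.13  1.05  0.47]
(300, 552, 3)
```

View pics/v9.png

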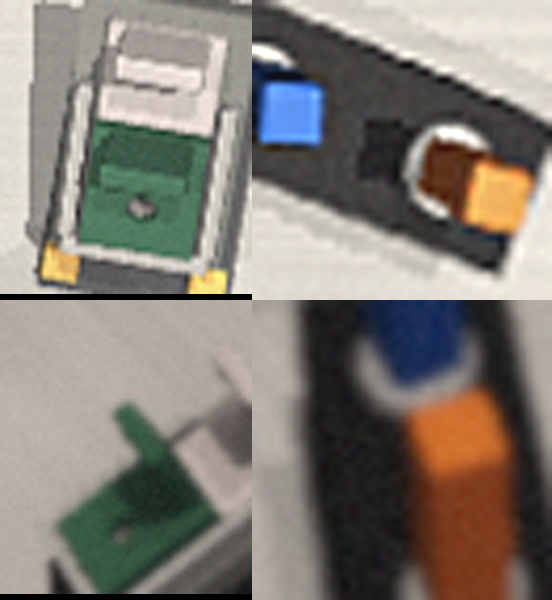

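The bracket lies flat on the spacer between the rails, its hole at crop (141,207) top and (122,530) side. The orange handle's top has corners ≈(475,156),(534,172),(525,234),(463,221).

```bash
python3 - <<'E'
from look import *
sq=[np.array(q)/1e3 for q in((9,9,66),(9,-9,66),(-9,-9,66),(-9,9,66))]
def tl(o,off,s,ps): return [np.array([o[0]+(p[0]-off[0]+.5)/s-.5,o[1]+(p[1]-off[1]+.5)/s-.5]) for p in ps]
T=tl((405,310),(252,0),7.5,[(475,156),(534,172),(525,234),(463,221)])
S=tl((285,340),(252,300),7.5,[(408,422),(483,388),(511,440),(430,472)])
for k in range(4):
    o=[("top",m,p) for m,p in zip(sq,T)]; s=[("side",m,p) for m,p in zip(sq[k:]+sq[:k],S)]
    x,r=fit(o+s,(.355,-.303),.068); print("pin",k,np.round(x[:2],4),round(np.degrees(x[2])%90,1),np.abs(r).max().round(1))
x,r=fit(o,(.355,-.303),.068); print("top",np.round(x[:2],4),np.degrees(x[2])%90)
x,r=fit(s,(.355,-.303),.068); print("side",np.round(x[:2],4),np.degrees(x[2])%90)
# collar, top: ellipse centre
c=tl((405,310),(252,0),7.5,[(452,172)])[0]; f=lambda q:proj("top",[q[0],q[1],.074])[0]-c; print("collar",least_squares(f,[.35,-.3]).x.round(4))
r,t=SEAT
pp={"top":tl((270,195),(0,0),4.2,[(141,207)])[0],"side":tl((290,170),(0,300),4.2,[(122,530)])[0]}
for cs in(("top",),("side",),("top","side")):
    f=lambda q:np.concatenate([proj(c,r.apply([q[0]/1e3,q[1]/1e3,.0209])+t)[0]-pp[c] for c in cs])
    s=least_squares(f,[0,0]); print("bracket hole",cs,s.x.round(1),f(s.x).round(1))
# dark-hole centroids in colour: hole pixels are non-green inside the plate
for c in("top","side"):
    a=cv2.imread(f"pics/v9_{c}.png").astype(float); q=np.round(pp[c]).astype(int)
    w=a[q[1]-6:q[1]+7,q[0]-6:q[0]+7]; g=w[...,1]-w[...,2]; m=(g<.5*np.median(g))
    n,l,st,ce=cv2.connectedComponentsWithStats(m.astype(np.uint8)); print(c,pp[c].round(1),[(st[i,4],(ce[i]+q-6).round(1).tolist()) for i in range(1,n)])
E
```

```text
pin 0 [ 0.3538 -0.3012] 75.3 8.7
pin 1 [ 0.3539 -0.3009] 76.9 11.0
pin 2 [ 0.3545 -0.3022] 7.1 7.8
pin 3 [ 0.3539 -0.3024] 80.4 1.8
top [ 0.3545 -0.3038] 79.48293053265019
side [ 0.3539 -0.3009] 80.4631949586419
collar [ 0.3533 -0.3043]
bracket hole ('top',) [-1.7 -0.7] [-0.  0.]
bracket hole ('side',) [-2.8  0.8] [-0.  0.]
bracket hole ('top', 'side') [-2.4 -0.2] [-0.3  0.2  0.4  0.1]
top [303.2 243.9] [(np.int32(27), [303.3, 244.0])]
side [318.7 224.4] [(np.int32(3), [325.0, 219.0]), (np.int32(13), [318.6, 224.8])]
```

The pin fits at (0.354, -0.302), yaw 80°, with both cameras agreeing. The bracket and spacer holes coincide to within 0.2 mm. Going to the pin.

```bash
cat >> wp.py <<'E'
PIN=P(.354,-.3024,.068,80)
E
python3 - <<'E'
from wp import *
r1=tcp(PIN,(0,0,0))[0]
steps([(r1,np.array([.46,-.03,.26])),(r1,np.array([.4,-.2,.22])),tcp(PIN,(0,0,100))])
E
```

```text
mm [-134.6, -220.9, 6.7] deg [1.9, 0.6, -15.9] rows 5.2  tcp [ 0.46 -0.03  0.26]
mm [29.6, -177.8, 40.0] deg [0.0, 0.0, 0.0] rows 3.7  tcp [ 0.4  -0.2   0.22]
mm [27.5, -108.8, 52.0] deg [0.0, 0.0, 0.0] rows 2.5  tcp [ 0.354 -0.302  0.168]
```

Request:
apply_moves(plan=[[-0.024,-0.04,0.001,0.4,0.1,-3.2],[-0.048,-0.08,0.002,0.8,0.2,-6.4],[-0.073,-0.12,0.004,1.2,0.4,-9.5],[-0.098,-0.16,0.005,1.6,0.5,-12.7],[-0.12,-0.2,0.0065,1.9,0.6,-15.9]])

```text
time: 22.0
eef_pos: [0.4541, -0.0116, 0.2605]
ee_rot: [0.091, 0.996, -0.002, 0.001]
wrist_force: [0.6, 0.4, -0.5]
finger_gap: 0.0301
grasp_force: 0.0
```

Request:
apply_moves(plan=[[0,-0.04,0.01,0,0,0],[0.005,-0.08,0.02,0,0,0],[0.01,-0.12,0.03,0,0,0],[0.016,-0.16,0.04,0,0,0],[0.016,-0.197,0.04,0,0,0]])

```text
time: 22.5
eef_pos: [0.4001, -0.2018, 0.2199]
ee_rot: [0.093, 0.996, -0.001, -0.001]
wrist_force: [0.3, -0.4, 1.1]
finger_gap: 0.0299
grasp_force: 0.0
```

Request:
apply_moves(plan=[[0.01,-0.03,0.01,0,0,0],[0.02,-0.07,0.025,0,0,0],[0.0275,-0.1,0.04,0,0,0],[0.0275,-0.1,0.04,0,0,0],[0.0275,-0.1,0.04,0,0,0]], jaw=150)

```text
time: 23.0
eef_pos: [0.3567, -0.2941, 0.1811]
ee_rot: [0.093, 0.996, -0.001, 0.0]
wrist_force: [0.4, -0.0, 0.6]
finger_gap: 0.0349
grasp_force: 0.0
```

```bash
python3 - <<'E'
from wp import *
infr(PIN); print(sense()["joints"].round(2)); steps([tcp(PIN,(0,0,75))])
E
```

```text
in frame mm [  8.6  -1.3 113.1] off deg [-0.2  0.  -0.7]
[ 0.91  0.23 -0.32  2.07  0.1   0.85  1.92]
mm [1.2, -8.5, 38.1] deg [-0.2, 0.0, -0.7] rows 0.8  tcp [ 0.354 -0.302  0.143]
```

Request:
apply_moves(plan=[[0.0012,-0.0085,0,0,0,-0.7],[0.0012,-0.0085,0.01,0,0,-0.7],[0.0012,-0.0085,0.025,0,0,-0.7],[0.0012,-0.0085,0.025,0,0,-0.7],[0.0012,-0.0085,0.025,0,0,-0.7]])

```text
time: 23.5
eef_pos: [0.3551, -0.3011, 0.1561]
ee_rot: [0.084, 0.996, -0.002, -0.0]
wrist_force: [0.8, 0.0, -0.6]
finger_gap: 0.035
grasp_force: 0.0
```

Request:
apply_moves(plan=[[0,0,0,0,0,0],[0,0,0,0,0,0]])

```text
time: 23.7
eef_pos: [0.3555, -0.3019, 0.1569]
ee_rot: [0.084, 0.996, -0.002, 0.0]
wrist_force: [-0.2, 0.7, 0.6]
finger_gap: 0.0352
grasp_force: 0.0
```

```bash
python3 - <<'E'
from wp import *
infr(PIN)
E
```

```text
in frame mm [ 0.7 -1.4 88.9] off deg [-0.3  0.1  0.3]
```

Request:
apply_moves(plan=[[0.0014,-0.0007,0,-0.3,0.1,0.3],[0.0014,-0.0007,0.02,-0.3,0.1,0.3],[0.0014,-0.0007,0.04,-0.3,0.1,0.3],[0.0014,-0.0007,0.063,-0.3,0.1,0.3],[0.0014,-0.0007,0.063,-0.3,0.1,0.3]])

```text
time: 24.2
eef_pos: [0.3516, -0.3013, 0.0913]
ee_rot: [0.087, 0.996, 0.002, -0.003]
wrist_force: [-0.7, -0.1, -0.0]
finger_gap: 0.0351
grasp_force: 0.0
```

Request:
apply_moves(plan=[[0,0,0,0,0,0],[0,0,0,0,0,0]])

```text
time: 24.4
eef_pos: [0.3541, -0.3031, 0.0944]
ee_rot: [0.087, 0.996, 0.0, -0.0]
wrist_force: [1.1, 0.8, 0.2]
finger_gap: 0.0352
grasp_force: 0.0
```

```bash
python3 - <<'E'
from wp import *
infr(PIN); print(sense()["wrist_force"])
E
```

```text
in frame mm [-0.6 -0.2 26.4] off deg [ 0. -0.  0.]
[1.10179357 0.77402685 0.23162599]
```

Request:
apply_moves(plan=[[0,0,0,0,0,0],[0,0,0,0,0,0],[0,0,0,0,0,0],[0,0,0,0,0,0],[0,0,0,0,0,0]], jaw=255, squeeze=60)

```text
time: 24.9
eef_pos: [0.3542, -0.3032, 0.0944]
ee_rot: [0.087, 0.996, 0.0, 0.0]
wrist_force: [-1.0, 0.3, 6.7]
finger_gap: 0.0173
grasp_force: 58.7
```

Request:
apply_moves(plan=[[0,0,0,0,0,0],[0,0,0,0,0,0],[0,0,0,0,0,0],[0,0,0,0,0,0]])

```text
time: 25.3
eef_pos: [0.3542, -0.3032, 0.0945]
ee_rot: [0.087, 0.996, 0.0, 0.0]
wrist_force: [-1.2, -0.2, 6.3]
finger_gap: 0.017
grasp_force: 58.7
```

```bash
python3 - <<'E'
from wp import *
infr(PIN); print(sense()["wrist_force"],sense()["moment"])
E
```

```text
in frame mm [-0.7 -0.3 26.5] off deg [0. 0. 0.]
[-1.18115139 -0.21706203  6.33463743] [0.06153711 0.16208052 0.01369317]
```

Pin gripped, square to the tool. Lift it and approach the seat from the side.

Request:
apply_moves(plan=[[0,0,-0.01,0,0,0],[0,0,-0.035,0,0,0],[0,0,-0.07,0,0,0],[0,0,-0.105,0,0,0],[0,0,-0.105,0,0,0]])

```text
time: 25.8
eef_pos: [0.3562, -0.3047, 0.2033]
ee_rot: [0.087, 0.996, -0.002, 0.003]
wrist_force: [1.3, 0.1, -0.6]
finger_gap: 0.0173
grasp_force: 59.1
```

```bash
python3 - <<'E'
from wp import *
from scipy.spatial.transform import Slerp
infr(PIN); print(sense()["wrist_force"])
r0,p0=cur();r1,p1=tcp(SEAT,(5,-110,125),90)
S=Slerp([0,1],R.concatenate([r0,r1]))
steps([(S(f),p0+f*(p1-p0)) for f in(.5,1)]+[tcp(SEAT,(-1.2,-20,118),90),tcp(SEAT,(-1.2,0,114),90)])
E
```

```text
in frame mm [ -1.8  -2.5 135.3] off deg [-0.2  0.3  0. ]
[ 1.28578205  0.05906323 -0.6407211 ]
mm [-46.5, 106.2, 1.2] deg [-0.3, -14.8, -0.8] rows 2.3  tcp [ 0.42  -0.208  0.202]
mm [-46.2, 105.5, 13.9] deg [-0.3, -14.8, -0.8] rows 2.3  tcp [ 0.485 -0.112  0.201]
mm [6.2, 90.0, 7.0] deg [-0.0, 0.0, 0.0] rows 1.8  tcp [ 0.496 -0.022  0.192]
mm [-0.0, 20.0, 4.0] deg [0.0, 0.0, 0.0] rows 0.4  tcp [ 0.501 -0.003  0.188]
```

The straight path would sweep over the blue pin too low, so lift further first.

Request:
apply_moves(plan=[[0.002,0,-0.025,0,0,0],[0.002,0,-0.055,0,0,0],[0.002,0,-0.055,0,0,0]])

```text
time: 26.1
eef_pos: [0.3533, -0.3036, 0.2566]
ee_rot: [0.087, 0.996, -0.001, 0.002]
wrist_force: [-0.0, 0.2, -0.6]
finger_gap: 0.0172
grasp_force: 59.1
```

```bash
python3 - <<'E'
from wp import *
from scipy.spatial.transform import Slerp
infr(PIN)
r0,p0=cur();r1,p1=tcp(SEAT,(5,-110,125),90)
S=Slerp([0,1],R.concatenate([r0,r1]))
steps([(S(.5),np.array([.43,-.2,.25])),(r1,p1),tcp(SEAT,(-1.2,-20,118),90)])
E
```

```text
in frame mm [ -1.3   0.5 188.6] off deg [-0.1  0.2  0. ]
mm [-57.6, 115.4, 6.6] deg [-0.3, -14.9, -0.9] rows 2.6  tcp [ 0.43 -0.2   0.25]
mm [-25.8, 95.9, 58.1] deg [-0.3, -14.9, -0.9] rows 2.3  tcp [ 0.485 -0.112  0.201]
mm [6.2, 90.0, 7.0] deg [0.0, 0.0, 0.0] rows 1.8  tcp [ 0.496 -0.022  0.192]
```

Request:
apply_moves(plan=[[-0.015,0.029,0.001,0,-3.7,0],[-0.029,0.058,0.003,0,-7.5,-0.4],[-0.043,0.087,0.005,-0.2,-11.2,-0.7],[-0.0575,0.1155,0.0065,-0.3,-14.9,-0.9]])

```text
time: 26.5
eef_pos: [0.428, -0.1972, 0.2459]
ee_rot: [0.079, 0.988, -0.008, 0.129]
wrist_force: [0.7, 0.9, -1.1]
finger_gap: 0.0177
grasp_force: 59.1
```

Request:
apply_moves(plan=[[-0.006,0.024,0.012,0,-3.7,0],[-0.013,0.048,0.025,0,-7.5,-0.4],[-0.019,0.072,0.04,-0.2,-11.2,-0.7],[-0.026,0.096,0.058,-0.3,-14.9,-0.9],[-0.026,0.096,0.058,-0.3,-14.9,-0.9]])

```text
time: 27.0
eef_pos: [0.48, -0.1059, 0.1941]
ee_rot: [0.067, 0.965, -0.015, 0.253]
wrist_force: [-0.3, 0.1, -0.6]
finger_gap: 0.0175
grasp_force: 59.2
```

Request:
apply_moves(plan=[[0,0,0,0,0,0],[0,0,0,0,0,0]])

```text
time: 27.2
eef_pos: [0.483, -0.1107, 0.1982]
ee_rot: [0.069, 0.964, -0.017, 0.256]
wrist_force: [-0.3, 0.2, -1.6]
finger_gap: 0.0175
grasp_force: 59.2
```

```bash
cat >> wp.py <<'E'
def inseat():
    r,p=cur(); fr,ft=SEAT
    print("seat mm",np.round(fr.inv().apply(p-ft)*1000,1),"off deg",np.round(np.degrees((r.inv()*tcp(SEAT,(0,0,0),90)[0]).as_rotvec()),1))
E
python3 - <<'E'
from wp import *
inseat(); print(sense()["joints"].round(2)); steps([tcp(SEAT,(-1.2,-20,118),90),tcp(SEAT,(-1.2,0,114),90)])
E
```

```text
seat mm [   2.1 -109.4  123.7] off deg [ 0.2 -0.3 -0.1]
[ 0.73  0.04 -0.54  2.38 -0.03  0.21  1.65]
mm [3.4, 89.4, 6.0] deg [0.2, -0.3, -0.1] rows 1.8  tcp [ 0.496 -0.022  0.192]
mm [-0.0, 20.0, 4.0] deg [0.0, 0.0, 0.0] rows 0.4  tcp [ 0.501 -0.003  0.188]
```

Request:
apply_moves(plan=[[0.001,0.02,0.004,0,-0.2,0],[0.002,0.045,0.006,0,-0.2,0],[0.003,0.07,0.007,0,-0.2,0],[0.003,0.092,0.007,0,-0.2,0],[0.003,0.092,0.007,0,-0.2,0]])

```text
time: 27.7
eef_pos: [0.4985, -0.0168, 0.1921]
ee_rot: [0.068, 0.963, -0.016, 0.259]
wrist_force: [0.9, -0.1, -0.9]
finger_gap: 0.0175
grasp_force: 59.1
```

Request:
apply_moves(plan=[[0,0,0,0,0,0],[0,0,0,0,0,0]])

```text
time: 27.9
eef_pos: [0.4968, -0.0204, 0.1909]
ee_rot: [0.07, 0.964, -0.017, 0.258]
wrist_force: [-0.1, 0.6, -0.9]
finger_gap: 0.0173
grasp_force: 59.1
```

```bash
python3 - <<'E'
from wp import *
inseat(); print(sense()["joints"].round(2))
E
```

```text
seat mm [ -0.8 -18.  117. ] off deg [ 0.1 -0.1 -0.1]
[ 0.38  0.06 -0.48  2.39  0.64  0.24  0.75]
```

Now to y = 0, z ≈ 112, then a look from both cameras to check the pin's tip against the hole.

Request:
apply_moves(plan=[[0,0.006,0,0,0,0],[0,0.012,0.002,0,0,0],[0.0003,0.018,0.004,0,0,0],[0.0003,0.018,0.004,0,0,0],[0.0003,0.018,0.004,0,0,0]])

```text
time: 28.4
eef_pos: [0.5009, -0.0027, 0.187]
ee_rot: [0.07, 0.964, -0.017, 0.257]
wrist_force: [0.1, 0.1, -0.5]
finger_gap: 0.0168
grasp_force: 59.2
```

Request:
apply_moves(plan=[[0,0,0,0,0,0],[0,0,0,0,0,0]])

```text
time: 28.6
eef_pos: [0.501, -0.0021, 0.1872]
ee_rot: [0.069, 0.964, -0.017, 0.258]
wrist_force: [-0.4, -0.5, -1.2]
finger_gap: 0.0173
grasp_force: 59.2
```

```bash
python3 - <<'E'
from look import *
inseat(); print(sense()["joints"].round(2))
r,p=cur(); fr=(r*M.inv(), p-(r*M.inv()).apply([0,-.0003,.0265]))
ax=[(0,0,6),(0,0,-60)]
look("v10",[(fr,ax,(0,0,255)),(SEAT,circ(7.5,20.9,-2.4),(0,255,255))],{"side":(280,160,70,75)},8)
E
```

```text
seat mm [ -1.4   0.7 113. ] off deg [ 0.2 -0.1 -0.1]
[ 0.32  0.08 -0.48  2.38  0.76  0.26  0.58]
```

View pics/v10.png

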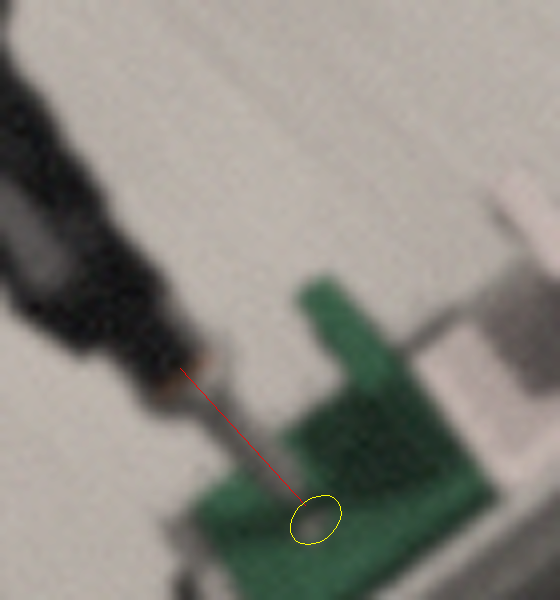

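The side view shows the pin's shank pointing at the bracket's hole near crop (312,520), with the tip about 6 mm short and the axis within ~1 mm of the model. Insert slowly.

Request:
apply_moves(plan=[[0,-0.0005,0.004,0,0,0],[0,-0.0005,0.008,0,0,0],[0,-0.0005,0.012,0,0,0],[0,-0.0005,0.016,0,0,0],[0,-0.0005,0.016,0,0,0]])

```text
time: 29.15
eef_pos: [0.5087, -0.0031, 0.1728]
ee_rot: [0.069, 0.964, -0.017, 0.257]
wrist_force: [-0.4, -0.8, -1.9]
finger_gap: 0.0171
grasp_force: 59.3
```

```bash
cat >> wp.py <<'E'
def force():
    f=sense()["wrist_force"]; print("force in seat axes",SEAT[0].inv().apply(f).round(1),"grip",round(float(sense()["grasp_force"]),1))
E
python3 -c "
from wp import *
inseat();force()"
```

```text
seat mm [-1.8  0.8 96.7] off deg [ 0.2 -0.1 -0. ]
force in seat axes [-1.2 -0.8 -1.5] grip 59.3
```

Request:
apply_moves(plan=[[0,-0.0004,0.003,0,0,0],[0,-0.0006,0.006,0,0,0],[0,-0.0006,0.01,0,0,0],[0,-0.0006,0.01,0,0,0]])

```text
time: 29.55
eef_pos: [0.5135, -0.0043, 0.1641]
ee_rot: [0.069, 0.964, -0.017, 0.257]
wrist_force: [0.1, -0.2, -1.4]
finger_gap: 0.0172
grasp_force: 59.4
```

Request:
apply_moves(plan=[[0,0,0.003,0,0,0],[0,0,0.006,0,0,0],[0,0,0.006,0,0,0]])

```text
time: 29.85
eef_pos: [0.5164, -0.0046, 0.1591]
ee_rot: [0.069, 0.964, -0.017, 0.257]
wrist_force: [-1.5, -0.8, -2.2]
finger_gap: 0.017
grasp_force: 59.3
```

```bash
python3 -c "
from wp import *
inseat();force()"
```

```text
seat mm [-1.9  0.4 80.9] off deg [ 0.2 -0.1 -0. ]
force in seat axes [-2.3 -1.  -1.2] grip 59.3
```

Request:
apply_moves(plan=[[0,0,0.003,0,0,0],[0,0,0.006,0,0,0],[0,0,0.008,0,0,0],[0,0,0.008,0,0,0]])

```text
time: 30.25
eef_pos: [0.5204, -0.0051, 0.1522]
ee_rot: [0.069, 0.964, -0.017, 0.257]
wrist_force: [-1.0, -0.2, -2.8]
finger_gap: 0.0174
grasp_force: 59.3
```

Request:
apply_moves(plan=[[0,0,0.003,0,0,0],[0,0,0.006,0,0,0],[0,0,0.008,0,0,0],[0,0,0.008,0,0,0]])

```text
time: 30.65
eef_pos: [0.5244, -0.0056, 0.1452]
ee_rot: [0.069, 0.964, -0.017, 0.257]
wrist_force: [-1.2, 0.3, -3.9]
finger_gap: 0.017
grasp_force: 59.3
```

```bash
python3 -c "
from wp import *
inseat();force()"
```

```text
seat mm [-1.9  0.5 64.8] off deg [ 0.2 -0.1 -0. ]
force in seat axes [-3.1  0.2 -2.7] grip 59.3
```

Request:
apply_moves(plan=[[0,0,0.003,0,0,0],[0,0,0.006,0,0,0],[0,0,0.009,0,0,0],[0,0,0.012,0,0,0],[0,0,0.014,0,0,0]])

```text
time: 31.15
eef_pos: [0.5312, -0.0065, 0.1331]
ee_rot: [0.069, 0.964, -0.016, 0.257]
wrist_force: [-3.0, -0.9, -0.6]
finger_gap: 0.0173
grasp_force: 59.4
```

Request:
apply_moves(plan=[[0,0,0.001,0,0,0],[0,0,0.002,0,0,0],[0,0,0.002,0,0,0]])

```text
time: 31.45
eef_pos: [0.5322, -0.0066, 0.1314]
ee_rot: [0.069, 0.964, -0.016, 0.257]
wrist_force: [-2.9, 1.1, -3.7]
finger_gap: 0.017
grasp_force: 59.4
```

Request:
apply_moves(plan=[[0,0,0.0007,0,0,0],[0,0,0.0007,0,0,0]])

```text
time: 31.65
eef_pos: [0.5326, -0.0067, 0.1308]
ee_rot: [0.069, 0.964, -0.017, 0.257]
wrist_force: [-5.5, 1.3, -1.9]
finger_gap: 0.0173
grasp_force: 59.4
```

```bash
python3 -c "
from wp import *
inseat();force()"
```

```text
seat mm [-1.9  0.6 48.2] off deg [ 0.2 -0.1 -0. ]
force in seat axes [-5.8  0.5  1.2] grip 59.4
```

Request:
apply_moves(plan=[[0,0,0.0008,0,0,0],[0,0,0.0008,0,0,0]])

```text
time: 31.85
eef_pos: [0.5329, -0.0068, 0.1303]
ee_rot: [0.069, 0.964, -0.017, 0.257]
wrist_force: [-6.5, 1.6, 1.1]
finger_gap: 0.0172
grasp_force: 59.9
```

Request:
apply_moves(plan=[[0,0,0.0008,0,0,0],[0,0,0.0008,0,0,0]])

```text
time: 32.05
eef_pos: [0.5329, -0.0067, 0.1302]
ee_rot: [0.069, 0.964, -0.017, 0.258]
wrist_force: [-15.4, 1.9, 12.9]
finger_gap: 0.0174
grasp_force: 62.3
```

Request:
apply_moves(plan=[[0,0,0.0008,0,0,0],[0,0,0.0008,0,0,0]])

```text
time: 32.25
eef_pos: [0.533, -0.0067, 0.1301]
ee_rot: [0.068, 0.963, -0.017, 0.258]
wrist_force: [-25.9, 2.4, 26.9]
finger_gap: 0.0172
grasp_force: 64.6
```

```bash
python3 -c "
from wp import *
inseat();force()"
```

```text
seat mm [-1.9  0.7 47.4] off deg [0.2 0.  0. ]
force in seat axes [-9.  -1.3 36.2] grip 64.6
```

The collar is home at exactly 47.4 mm with 36 N firm contact. Ease off, release and back out along the axis.

Request:
apply_moves(plan=[[0,0,-0.0018,0,0,0],[0,0,-0.0018,0,0,0]])

```text
time: 32.45
eef_pos: [0.5327, -0.0068, 0.1306]
ee_rot: [0.069, 0.964, -0.017, 0.258]
wrist_force: [-5.1, 1.1, -0.8]
finger_gap: 0.0173
grasp_force: 59.4
```

Request:
apply_moves(plan=[[0,0,0,0,0,0],[0,0,0,0,0,0],[0,0,0,0,0,0],[0,0,0,0,0,0],[0,0,0,0,0,0]], jaw=160)

```text
time: 32.95
eef_pos: [0.5336, -0.0069, 0.1308]
ee_rot: [0.069, 0.964, -0.017, 0.258]
wrist_force: [0.7, 0.5, 0.2]
finger_gap: 0.0318
grasp_force: 0.0
```

Request:
apply_moves(plan=[[0,0,-0.01,0,0,0],[0,0,-0.025,0,0,0],[0,0,-0.04,0,0,0],[0,0,-0.055,0,0,0],[0,0,-0.068,0,0,0]])

```text
time: 33.45
eef_pos: [0.4993, -0.0021, 0.19]
ee_rot: [0.069, 0.964, -0.017, 0.258]
wrist_force: [0.2, -0.2, 0.0]
finger_gap: 0.0316
grasp_force: 0.0
```

Request:
apply_moves(plan=[[0,0,0,0,0,0],[0,0,0,0,0,0]])

```text
time: 33.65
eef_pos: [0.4999, -0.0027, 0.1897]
ee_rot: [0.069, 0.963, -0.017, 0.258]
wrist_force: [-0.4, 0.3, -0.3]
finger_gap: 0.0319
grasp_force: 0.0
```

```bash
python3 -c "
from wp import *
inseat();force();print(sense()['joints'].round(2))
steps([(cur()[0],cur()[1]+[-.03,.19,.06])])"
```

```text
seat mm [-1.000e+00 -1.000e-01  1.157e+02] off deg [ 0.2 -0.  -0.1]
force in seat axes [-0.6  0.2 -0.1] grip 0.0
[ 0.38  0.07 -0.54  2.38  0.75  0.26  0.6 ]
mm [19.4, 184.0, -79.8] deg [0.0, 0.0, 0.0] rows 4.0  tcp [0.47  0.187 0.25 ]
```

The pin may have lifted a few tenths as I eased off. I'll press its end lightly with the closed fingertips to seat it and check the height.

Request:
apply_moves(plan=[[0,0,0,0,0,0],[0,0,0,0,0,0],[0,0,0,0,0,0],[0,0,0,0,0,0],[0,0,0,0,0,0]], jaw=255, squeeze=40)

```text
time: 34.15
eef_pos: [0.4995, -0.0021, 0.1892]
ee_rot: [0.069, 0.964, -0.016, 0.257]
wrist_force: [-0.0, 0.7, 0.4]
finger_gap: -0.0001
grasp_force: 0.0
```

Request:
apply_moves(plan=[[0,0,0.005,0,0,0],[0.001,0,0.01,0,0,0],[0.001,0,0.0145,0,0,0],[0.001,0,0.0145,0,0,0],[0.001,0,0.0145,0,0,0]])

```text
time: 34.65
eef_pos: [0.5058, -0.0029, 0.1763]
ee_rot: [0.069, 0.964, -0.017, 0.257]
wrist_force: [0.3, -0.0, -0.1]
finger_gap: 0.0
grasp_force: 0.0
```

Request:
apply_moves(plan=[[0,0,0.001,0,0,0],[0,0,0.0015,0,0,0],[0,0,0.0015,0,0,0]])

```text
time: 34.95
eef_pos: [0.5066, -0.0032, 0.1752]
ee_rot: [0.069, 0.964, -0.017, 0.258]
wrist_force: [-0.7, 0.4, -0.3]
finger_gap: 0.0
grasp_force: 0.0
```

```bash
python3 -c "
from wp import *
inseat();force()"
```

```text
seat mm [-2.4  0.4 99.7] off deg [ 0.2 -0.1 -0. ]
force in seat axes [-0.8  0.3  0.2] grip 0.0
```

Request:
apply_moves(plan=[[0,0,0.0008,0,0,0],[0,0,0.0012,0,0,0],[0,0,0.0012,0,0,0]])

```text
time: 35.25
eef_pos: [0.5072, -0.0033, 0.174]
ee_rot: [0.069, 0.964, -0.017, 0.258]
wrist_force: [-0.2, 0.1, -0.2]
finger_gap: -0.0003
grasp_force: 0.0
```

Request:
apply_moves(plan=[[0,0,0.0007,0,0,0],[0,0,0.0007,0,0,0]])

```text
time: 35.45
eef_pos: [0.5076, -0.0033, 0.1738]
ee_rot: [0.069, 0.964, -0.017, 0.258]
wrist_force: [-5.4, 0.3, 7.5]
finger_gap: 0.0003
grasp_force: 4.7
```

Request:
apply_moves(plan=[[0,0,0.0007,0,0,0],[0,0,0.0007,0,0,0]])

```text
time: 35.65
eef_pos: [0.5077, -0.0033, 0.1738]
ee_rot: [0.068, 0.963, -0.017, 0.258]
wrist_force: [-14.4, 1.4, 20.1]
finger_gap: -0.0001
grasp_force: 12.4
```

```bash
python3 -c "
from wp import *
inseat();force()"
```

```text
seat mm [-2.1  0.5 98. ] off deg [0.2 0.  0. ]
force in seat axes [-2.5 -0.7 24.6] grip 12.4
```

It touches at 98.0 mm, as expected for home (97.9). Retreat clear and take a final check.

Request:
apply_moves(plan=[[0,0,-0.003,0,0,0],[0,0,-0.01,0,0,0],[0,0,-0.018,0,0,0],[0,0,-0.018,0,0,0]])

```text
time: 36.05
eef_pos: [0.4992, -0.0022, 0.1891]
ee_rot: [0.069, 0.963, -0.017, 0.258]
wrist_force: [1.1, -0.1, -0.2]
finger_gap: 0.0
grasp_force: 0.0
```

Request:
apply_moves(plan=[[0.004,0.037,-0.01,0,0,0],[0.008,0.074,-0.025,0,0,0],[0.012,0.11,-0.045,0,0,0],[0.016,0.15,-0.06,0,0,0],[0.019,0.184,-0.075,0,0,0]])

```text
time: 36.55
eef_pos: [0.4716, 0.1895, 0.2455]
ee_rot: [0.069, 0.963, -0.016, 0.258]
wrist_force: [0.7, 0.4, -0.3]
finger_gap: 0.0002
grasp_force: 0.0
```

Request:
apply_moves(plan=[[0,0,0,0,0,0],[0,0,0,0,0,0],[0,0,0,0,0,0]])

```text
time: 36.85
eef_pos: [0.4715, 0.1859, 0.2438]
ee_rot: [0.07, 0.964, -0.017, 0.257]
wrist_force: [-0.2, -0.7, -0.3]
finger_gap: -0.0
grasp_force: 0.0
```

```bash
python3 - <<'E'
from look import *
print(cur()[1].round(3),sense()["wrist_force"])
# orange handle top centre now versus home pose prediction
h=(SEAT[0],SEAT[1]+SEAT[0].apply([-.0022,0,.0209]))
for c in("top","side"):
    a=read_camera(c); cv2.imwrite(f"pics/end_{c}.png",a)
    m=cv2.inRange(cv2.cvtColor(a,cv2.COLOR_BGR2HSV),(3,140,60),(16,255,255)); m[:170]=0
    n,l,st,ce=cv2.connectedComponentsWithStats(m); q=proj(c,h[0].apply([[0,0,.006],[0,0,.066]])+h[1])
    print(c,"pred handle ends",q.round(1).tolist(),[(st[i,:4].tolist(),ce[i].round(1).tolist()) for i in range(1,n) if st[i,4]>12])
    b=cv2.imread(f"pics/v9_{c}.png"); d=cv2.absdiff(a,b).max(2)
    for nm,xy in {"blue":(.377,-.243,.1),"pink":(.66,-.37,.01),"tape":(.38,-.11,.03)}.items():
        u,v=np.int32(proj(c,xy)[0]); print(nm,(d[v-12:v+12,u-12:u+12]>40).sum(),end=" ")
    print()
E
```

```text
[0.472 0.186 0.244] [-0.15482146 -0.7068497  -0.34601114]
top pred handle ends [[302.5, 245.3], [299.5, 258.4]] [([296, 243, 11, 21], [301.3, 253.1])]
blue 0 pink 0 tape 0 
side pred handle ends [[317.7, 222.9], [303.4, 207.5]] [([299, 204, 21, 23], [309.2, 215.1])]
blue 0 pink 0 tape 0
```

The handle sits where the home pose predicts in both views, and the blue pin, pink bracket and tape measure are unchanged. Hand in.

```bash
python3 -c "
from plant import *
print(close_job())"
```

```text
the job is handed in; nothing more can be done
None
```

The job is handed in at about 37 s: the spacer and green bracket lie flat on the inclined block with their flanges at the high end, resting about 2 mm down at the ledge after release, and the long pin goes through all the holes with its collar home on the bracket.

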